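# Sort drilled blocks with the plug gauge

## Task

Take the plug gauge from its holder, wipe its pin by drawing it slowly (about 2 to 3 cm a second) along the felt-lined groove of its stand, down near the felt, from the end nearest the holder to the far end; then try it, without forcing, in the bore of every drilled block on the bench, pushing the dust plug down as far as the pin will go. Set the blocks that take the whole pin down to the shoulder flat in the square tray, bore up, and those that do not in the round dish, likewise, none on top of another; put the gauge back fully home and upright in its holder, and do not disturb the other things.

Things in the scene. Friction and masses are not known exactly. Their poses are not given: they have to be found in the camera images.
- gauge_handle (a point): centre of the square handle (18 x 18 x 60 mm, x and y square to its flats, z up it) of the loose steel plug gauge, 0.14 kg, upright in its holder at the start. Below the handle: a round shoulder 22 mm wide, 7 mm high, then a pin 12 mm in diameter, 30 mm long, its last 2 mm tapered to 9 mm; 97 mm in all, the tip 67 mm below this point
- gauge_tip (a point): centre of the tip of the gauge's pin
- holder (a point): centre of the mouth of the gauge's holder, an aluminium socket 40 x 40 mm on the fixed gauge stand (grey plate 100 x 240 x 10 mm, long along this y); mouth 46 mm above the bench, round hole 15.5 mm wide, lightly chamfered, 34 mm deep. The gauge is home with its shoulder resting on the mouth (tip 30 mm below this point). z up
- groove_0 (a point): point in the middle of the felt-lined wiping groove on the gauge stand, 4 mm above its floor (the floor is 14 mm above the bench): its open start, nearest the holder. The groove is 20 mm wide, its walls rise 14 mm over its floor, and its middle line runs straight from each groove point to the next. Axes as the holder's
- groove_1 (a point): point in the middle of the felt-lined wiping groove on the gauge stand, 4 mm above its floor (the floor is 14 mm above the bench): its first bend. The groove is 20 mm wide, its walls rise 14 mm over its floor, and its middle line runs straight from each groove point to the next. Axes as the holder's
- groove_2 (a point): point in the middle of the felt-lined wiping groove on the gauge stand, 4 mm above its floor (the floor is 14 mm above the bench): its second bend. The groove is 20 mm wide, its walls rise 14 mm over its floor, and its middle line runs straight from each groove point to the next. Axes as the holder's
- groove_3 (a point): point in the middle of the felt-lined wiping groove on the gauge stand, 4 mm above its floor (the floor is 14 mm above the bench): its open far end. The groove is 20 mm wide, its walls rise 14 mm over its floor, and its middle line runs straight from each groove point to the next. Axes as the holder's
- block_a_centre (a point): centre (half-way up) of a loose aluminium block, 36 x 36 x 36 mm, about 0.1 kg, with a vertical bore in the middle of its top; z up along the bore, x and y square to its sides. A good bore is 15 mm wide right through and takes the whole pin; a bad one narrows to 9 mm at 9 to 16 mm below the mouth and stops the pin there. Names and looks do not tell which. Absent in some starts
- block_b_centre (a point): centre (half-way up) of a loose aluminium block, 36 x 36 x 36 mm, about 0.1 kg, with a vertical bore in the middle of its top; z up along the bore, x and y square to its sides. A good bore is 15 mm wide right through and takes the whole pin; a bad one narrows to 9 mm at 9 to 16 mm below the mouth and stops the pin there. Names and looks do not tell which. Absent in some starts
- block_c_centre (a point): centre (half-way up) of a loose aluminium block, 36 x 36 x 36 mm, about 0.1 kg, with a vertical bore in the middle of its top; z up along the bore, x and y square to its sides. A good bore is 15 mm wide right through and takes the whole pin; a bad one narrows to 9 mm at 9 to 16 mm below the mouth and stops the pin there. Names and looks do not tell which. Absent in some starts
- block_d_centre (a point): centre (half-way up) of a loose aluminium block, 36 x 36 x 36 mm, about 0.1 kg, with a vertical bore in the middle of its top; z up along the bore, x and y square to its sides. A good bore is 15 mm wide right through and takes the whole pin; a bad one narrows to 9 mm at 9 to 16 mm below the mouth and stops the pin there. Names and looks do not tell which. Absent in some starts
- block_e_centre (a point): centre (half-way up) of a loose aluminium block, 36 x 36 x 36 mm, about 0.1 kg, with a vertical bore in the middle of its top; z up along the bore, x and y square to its sides. A good bore is 15 mm wide right through and takes the whole pin; a bad one narrows to 9 mm at 9 to 16 mm below the mouth and stops the pin there. Names and looks do not tell which. Absent in some starts
- block_f_centre (a point): centre (half-way up) of a loose aluminium block, 36 x 36 x 36 mm, about 0.1 kg, with a vertical bore in the middle of its top; z up along the bore, x and y square to its sides. A good bore is 15 mm wide right through and takes the whole pin; a bad one narrows to 9 mm at 9 to 16 mm below the mouth and stops the pin there. Names and looks do not tell which. Absent in some starts
- plug_a (a joint): how far (m) the captive grey plastic dust plug in the bore of block_a has been pushed down: 0 at the start, its face then 1 mm below the mouth; it slides down under a push of 1 to 2 N, stays where the pin left it, as proof that the block was tried, and reaches 0.029 when the gauge's shoulder meets the block. Absent with its block
- plug_b (a joint): how far (m) the captive grey plastic dust plug in the bore of block_b has been pushed down: 0 at the start, its face then 1 mm below the mouth; it slides down under a push of 1 to 2 N, stays where the pin left it, as proof that the block was tried, and reaches 0.029 when the gauge's shoulder meets the block. Absent with its block
- plug_c (a joint): how far (m) the captive grey plastic dust plug in the bore of block_c has been pushed down: 0 at the start, its face then 1 mm below the mouth; it slides down under a push of 1 to 2 N, stays where the pin left it, as proof that the block was tried, and reaches 0.029 when the gauge's shoulder meets the block. Absent with its block
- plug_d (a joint): how far (m) the captive grey plastic dust plug in the bore of block_d has been pushed down: 0 at the start, its face then 1 mm below the mouth; it slides down under a push of 1 to 2 N, stays where the pin left it, as proof that the block was tried, and reaches 0.029 when the gauge's shoulder meets the block. Absent with its block
- plug_e (a joint): how far (m) the captive grey plastic dust plug in the bore of block_e has been pushed down: 0 at the start, its face then 1 mm below the mouth; it slides down under a push of 1 to 2 N, stays where the pin left it, as proof that the block was tried, and reaches 0.029 when the gauge's shoulder meets the block. Absent with its block
- plug_f (a joint): how far (m) the captive grey plastic dust plug in the bore of block_f has been pushed down: 0 at the start, its face then 1 mm below the mouth; it slides down under a push of 1 to 2 N, stays where the pin left it, as proof that the block was tried, and reaches 0.029 when the gauge's shoulder meets the block. Absent with its block
- tray_floor (a point): centre of the inner floor (4 mm above the bench) of the fixed square steel tray for the good blocks: 176 x 176 mm outside, walls 4 mm thick, rim 14 mm above the bench; x and y along its sides, z up
- dish_floor (a point): centre of the inner floor (4 mm above the bench) of the fixed round steel dish for the bad blocks: inside diameter 168 mm, rim 14 mm above the bench; z up
- pocket_timer: bystander: white digital timer, 66 x 62 x 18 mm, origin at the centre of its underside
- pen: bystander: red marker pen, 135 mm long, 17 mm thick, lying along its own x, origin at the centre of its underside
- rubber: bystander: eraser, 46 x 21 x 13 mm, origin at the centre of its underside
There are look-alikes about, which are no part of the job. Leave any green look-alike of the part that bears block_c_centre alone.

How it is judged:
By the outcome, as a careful person would: the job done as asked, in the order asked, and still so for the second after the job is handed in, with the robot touching nothing.
Of block_a, block_b, block_c, block_d, block_e, block_f only 4 to 6 are there at a start; the rules pass over those that are not, and their reading is None.
At some moment in a run one of block_a, block_b, block_c, block_d, block_e, block_f may be knocked a few centimetres aside while the robot is not near it.
It also fails if it takes over 210 s, if anything falls off the work surface, if the arm or the gripper's body presses on something with over 40 N, if the wrist force passes 120 N, or if a joint passes its speed limit or range.

## Robot

A 7-joint arm with a two-finger parallel gripper is mounted at the origin on a cart in front of the work surface, level with it; the furniture and walls round the work are solid. World frame = base frame: x ahead of the robot, y to its left, z up, the work surface at z = 0. Lengths are in mm, angles in rad, forces in N, time in s.
With the tool pointing down it reaches from about 400 to 900 mm from the base axis. Payload 5.5 kg.
Tool frame: the origin (TCP) lies at the very end of the fingers, on their centre line; the grasp point (between the pads) lies 19 mm behind it (manip.grip_depth is the distance from the TCP to the grasp point, in mm); z points along the fingers, y is the line along which they close (so a half turn about z gives the same grasp; the last joint's range is limited). The gripper opens to 92 mm and grips with 3 to 60 N. Pads are 19 mm wide; open, the fingers measure 130 mm over their backs; the gripper's body (75 mm by 190 mm) begins 47 mm behind the grasp point.
Start: joints at [1.491, 0.501, -0.427, 1.55, 0.221, 1.138, -0.21], TCP at [218.515, -612.169, 226.729] pointing down, gripper open.
Joint ranges: [-2.88, 2.88], [-0.31, 2.03], [-1.54, 1.56], [0.2, 2.42], [-1.41, 4.55], [0.19, 2.02], [-2.57, 2.57]. Speed limits (rad/s): [2.57, 2.57, 3.14, 3.14, 3.14, 3.14, 3.14].

## Interface

Orientations are given as a unit quaternion [x, y, z, w].
In Python, from bench import manip gives the robot as it stands.
- The arm moves only by the tool step_arm, never from a script. Its argument "rows" is one flat list of numbers, 7 for each row, row after row: the shift along the tool's x, y, z in units of 25 mm (1.0 is 25 mm), then the turn, a rotation vector about the tool's x, y, z in units of 5 degrees (1.0 is 5 degrees), then the closure, from 0 (fully open) to 1 (shut). In form: [tx, ty, tz, ax, ay, az, grip, tx, ty, tz, ax, ay, az, grip, ...]. A call has 1 to 20 rows; each row shifts and turns the commanded pose from where the row before left it, along the tool's axes as they then stand; what a row does not reach is not made up. A row lasts 1/8 s, in which the tool goes at most 62.5 mm and 10.7 degrees, less where a joint would pass 70% of its speed; a pose out of reach is approached as far as the arm can. A call is refused whole if a number of a shift passes 1 or a number of a turn 1, either way. A call with a gripper value outside its range is refused whole. The fingers move at their own pace and stop on an object; "force" is the grip in N (left out, the last holds). Time passes only in rows, so rows that do not move let the fingers close. It gives the time, the measured TCP pose, the force, the opening and the grip force at its end, in the units of the state.
- manip.read_state(): the state, without advancing time (a new reading comes with each control period).
- manip.grab_frame(name): name is "scene" or "top" or "wrist"; returns (picture, depth): 420x560x3 uint8, red, green, blue; 420x560 float32, mm along the optical axis (not along the pixel's ray), 0 where there is no reading.
- manip.camera_params(name): a dict with "camera_matrix" (3x3 intrinsics, pixels), "k1" (the pictures are not rectified: a ray, as slopes to the right and down, at radius r is drawn at 1 + k1 r^2 times it, then the intrinsics apply), "R" (3x3) and "t" (3): a world point X has camera coordinates R X + t. Camera axes: x right, y down, z forward; pixel columns grow to the right and rows downward; lengths in mm; the calibration is good to about 2 mm. A picture is of the moment at which its call begins: read the wrist's pose just before it. camera_params takes no time and is no camera call; for the wrist camera it gives the pose at the moment of the call.
- manip.job_done(): hands the job in; it is judged then, once.
The state is a dict: "t": time; "joint_pos": joint angles; "joint_velocities": joint speeds; "joint_efforts": joint torques, N m; "eef_pos": TCP position; "tool_rot": TCP orientation; "contact_force": force on the tool from outside, world axes, zero at the start; "ft_torque": the same for the moment, N m; "finger_gap": finger opening in mm; "grasp_force": force on a finger pad.
Only numpy, scipy, OpenCV 4.12 (cv2) and the standard library are available. Lean on these libraries where they do the work, as an engineer would, in place of code of your own. Each camera call takes 0.05 s, during which the arm holds its last target. There are 200 camera calls.

## Working session

There is one attempt and no reset: what is moved stays moved. The work goes in short steps, Python scripts to look and compute and a tool call to move; the robot and the scene stay as the last step left them, time stands still between calls to the robot, and variables do not carry over. Pictures are saved under pics/ and viewed, at most 14 in all, crops included, and the job is handed in when it is done.

Besides the shell and the picture viewer there is one more tool, called after ">>>" by a JSON object that holds its "fn" and its "kwargs". step_arm: Moves the arm, as the interface text tells. Its arguments: {"type":"object","properties":{"rows":{"type":"array"},"force":{"type":"number"}},"required":["rows"]}

```bash
mkdir -p pics; ls; cat > h.py <<'E'
import numpy as np, cv2, json
from bench import manip
from scipy.spatial.transform import Rotation as Ro
def grab(n,tag):
    p=manip.camera_params(n); a,d=manip.grab_frame(n)
    np.savez(f'pics/{tag}.npz',a=a,d=d,K=p['camera_matrix'],k1=p['k1'],R=p['R'],t=p['t'])
    cv2.imwrite(f'pics/{tag}.png',cv2.cvtColor(a,cv2.COLOR_RGB2BGR))
    return load(tag)
def load(tag): return dict(np.load(f'pics/{tag}.npz'))
def slopes(f,uv):
    uv=np.asarray(uv,float).reshape(-1,1,2)
    return cv2.undistortPoints(uv,f['K'],np.array([float(f['k1']),0,0,0])).reshape(-1,2)
def onplane(f,uv,z):
    s=slopes(f,uv); r=np.c_[s,np.ones(len(s))]@f['R']; c=-f['R'].T@f['t']
    return c+r*((z-c[2])/r[:,2])[:,None]
def cloud(f):
    h,w=f['d'].shape; v,u=np.mgrid[:h,:w]
    s=slopes(f,np.c_[u.ravel(),v.ravel()]); 
    return (((np.c_[s,np.ones(len(s))]*f['d'].reshape(-1,1))-f['t'])@f['R']).reshape(h,w,3)
def proj(f,X):
    return cv2.projectPoints(np.asarray(X,float).reshape(-1,1,3),cv2.Rodrigues(f['R'])[0],f['t'],f['K'],np.array([float(f['k1']),0,0,0,]))[0].reshape(-1,2)
E
python3 - <<'E'
from h import *
s=manip.read_state(); print({k:np.round(v,3) for k,v in s.items()})
for n in('top','scene','wrist'):
    f=grab(n,n+'0'); print(n,f['K'],f['k1'],-f['R'].T@f['t'],f['R'].round(2).tolist())
E
```

```text
pics
{'t': np.float64(0.0), 'joint_pos': array([ 1.491,  0.502, -0.427,  1.551,  0.221,  1.138, -0.21 ]), 'joint_velocities': array([ 0.002, -0.001, -0.   ,  0.001,  0.001, -0.001,  0.   ]), 'joint_efforts': array([-1.0000e-03, -5.6659e+01, -5.8160e+00, -2.7911e+01, -6.9000e-02,
        3.1000e-02,  0.0000e+00]), 'eef_pos': array([ 218.165, -611.557,  225.689]), 'tool_rot': array([ 0.985,  0.171, -0.   , -0.001]), 'contact_force': array([ 0.061,  0.081, -0.36 ]), 'ft_torque': array([-0.018, -0.009,  0.025]), 'grasp_force': np.float64(0.0), 'finger_gap': np.float64(91.55)}
top [[483.02272463   0.         287.97626975]
 [  0.         483.02272463 206.88130186]
 [  0.           0.           1.        ]] 0.02362249363250986 [ 471.7291529   -10.16196074 1158.34779776] [[-0.02, -1.0, -0.01], [-1.0, 0.02, -0.06], [0.06, 0.01, -1.0]]
scene [[385.9852644    0.         279.11162957]
 [  0.         385.9852644  205.11430827]
 [  0.           0.           1.        ]] -0.0898786717481289 [ 118.7825373  -508.25735882  580.19644989] [[0.76, -0.65, 0.0], [-0.4, -0.48, -0.78], [0.51, 0.6, -0.62]]
wrist [[295.15782621   0.         280.83752132]
 [  0.         295.15782621 210.39778672]
 [  0.           0.           1.        ]] -0.02745813354197526 [ 289.64323825 -584.82714975  383.30654326] [[0.34, -0.94, -0.0], [-0.9, -0.32, 0.28], [-0.27, -0.09, -0.96]]
```

View pics/top0.png

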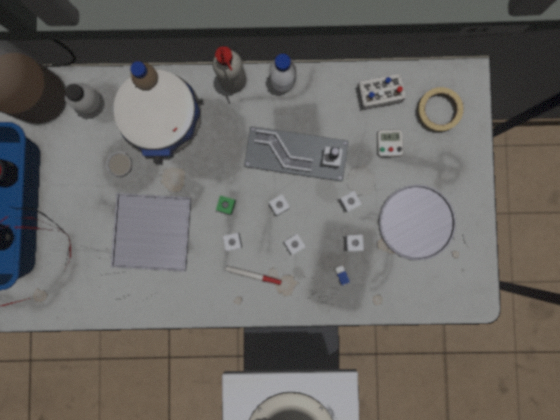

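View pics/scene0.png

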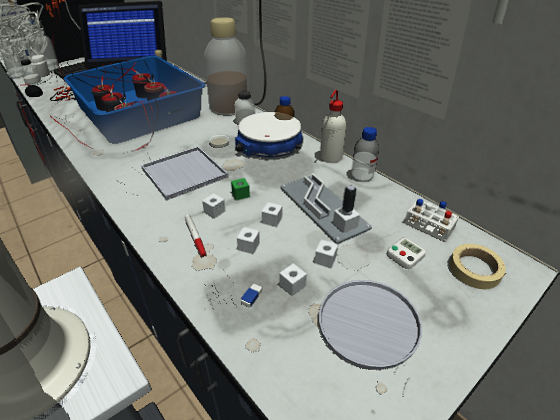

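Top view: five grey blocks at (232,242), (279,205), (350,202), (295,244) and (355,243). The cube at (226,205) is the green look-alike. The gauge is black-handled in its holder at (332,156), the groove runs (258,133)–(312,165), the tray is at (152,232) and the dish at (417,222). Next I measure from depth.

```bash
cat > meas.py <<'E'
from h import *
def blocks(f,zlo=30,zhi=42,amin=500,amax=3500):
    """top faces by height band; returns centre xy, z, yaw, size, colour"""
    P=cloud(f); ok=(f['d']>0)&(P[...,2]>zlo)&(P[...,2]<zhi)
    n,l,st,_=cv2.connectedComponentsWithStats(ok.astype(np.uint8),connectivity=4); out=[]
    for i in range(1,n):
        m=l==i
        if m.sum()<60: continue
        q=P[m]; z=np.median(q[:,2]); 
        # hull on the image, project on plane z
        v,u=np.nonzero(m); 
        c,(w,h),a=cv2.minAreaRect(q[:,:2].astype(np.float32))
        if 24<w<50 and 24<h<50: out.append((np.round(c,1),round(float(z),1),round(a%90,1),round(w,1),round(h,1),f['a'][m].mean(0).round(),(int(u.mean()),int(v.mean()))))
    return out
if __name__=='__main__':
    for t in('top0','scene0'):
        f=load(t); print(t)
        for b in blocks(f): print(*b)
        P=cloud(f); m=(f['d']>0)&(abs(P[...,0]-590)<150)&(abs(P[...,1]+20)<150)
        for lo,hi in((5,12),(22,31),(40,48),(48,100),(104,125)):
            q=P[m&(P[...,2]>lo)&(P[...,2]<hi)&(P[...,0]>500)]
            if len(q)>5:print(lo,hi,len(q),q.mean(0).round(1),q.min(0).round(),q.max(0).round(),cv2.minAreaRect(q[:,:2].astype(np.float32)))
    f=load('top0'); print('bench',np.median(cloud(f)[250:262,200:400,2]))
    print(onplane(f,[[332,156],[417,222],[152,232]],4).round(1))
    im=cv2.imread('pics/top0.png')[110:200,235:365]; cv2.imwrite('pics/c1.png',cv2.resize(im,None,fx=6,fy=6,interpolation=cv2.INTER_CUBIC))
E
python3 meas.py
```

```text
top0
[ 550.  -148.3] 35.2 25.8 36.5 38.2 [147. 148. 151.] (350, 200)
[547.8 146.2] 35.3 72.8 36.6 35.6 [ 72. 111.  79.] (224, 203)
[545.2  19.8] 35.2 29.1 36.0 35.8 [147. 147. 150.] (278, 204)
[460.7 131.1] 35.1 10.3 35.4 35.7 [148. 148. 152.] (231, 241)
[452.8 -14.3] 35.3 31.0 35.7 35.7 [148. 148. 151.] (293, 243)
[ 452.9 -156.3] 34.9 2.8 35.7 36.4 [147. 147. 150.] (355, 242)
5 12 2733 [666.7 -20.8   8.9] [ 505. -163.    5.] [740. 129.  12.] ((622.281982421875, -16.927337646484375), (234.84571838378906, 291.87982177734375), 0.044525548815727234)
22 31 325 [655.   -3.3  27.2] [ 524. -161.   22.] [723. 130.  31.] ((611.7127685546875, -27.280197143554688), (287.3922424316406, 190.38693237304688), 80.77470397949219)
40 48 184 [ 649.2 -103.1   44.7] [ 531. -139.   40.] [678.  32.  48.] ((606.3416748046875, -49.73260498046875), (126.5208511352539, 178.6251678466797), 9.868721008300781)
48 100 56 [ 647.8 -104.6   68.9] [ 634. -130.   48.] [669. -85.  99.] ((655.03759765625, -107.98541259765625), (37.45225143432617, 37.38177490234375), 75.53644561767578)
104 125 85 [ 653.6 -106.8  111.5] [ 
[... 769 characters left out ...]
875, -22.954147338867188), (298.99658203125, 201.00271606445312), 87.93949127197266)
40 48 173 [ 646.5 -114.7   44.3] [ 629. -133.   40.] [673. -89.  48.] ((652.3150634765625, -110.24442291259766), (40.81249237060547, 41.8162727355957), 80.55770111083984)
48 100 225 [ 647.5 -113.1   74.4] [ 641. -120.   48.] [ 662. -100.  100.] ((648.2421875, -113.63899230957031), (14.351213455200195, 25.715049743652344), 41.564910888671875)
104 125 73 [ 649.7 -111.   110.4] [ 642. -119.  104.] [661. -99. 115.] ((651.534912109375, -108.84693908691406), (21.193208694458008, 17.210147857666016), 83.7047348022461)
bench -0.3866614456967815
[[ 660.2 -110.1    4. ]
 [ 497.6 -308.3    4. ]
 [ 485.9  323.9    4. ]]
```

View pics/c1.png

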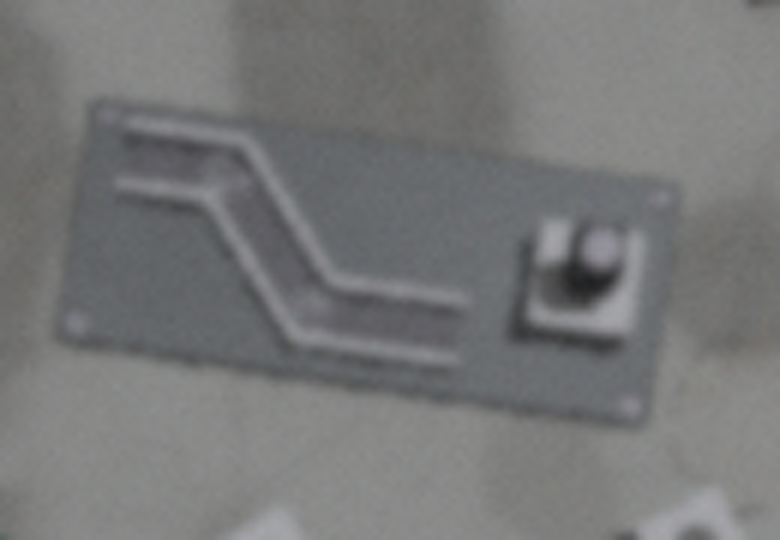

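Choice check: the close crop shows the gauge, black handle with a light square top at crop (600,250), in the only socket on the stand. I chose the five grey blocks and left the green cube alone. Moving in for a wrist view.

>>> {"fn": "step_arm", "kwargs": {"rows": [0.45,-1,0,0,0,0.93,0,0.45,-1,0,0,0,0.93,0,0.45,-1,0,0,0,0.93,0,0.45,-1,0,0,0,0.93,0,0.45,-1,0,0,0,0.93,0,0.45,-1,0,0,0,0.93,0,0.45,-1,0,0,0,0,0,0.45,-1,0,0,0,0,0,0.45,-1,0,0,0,0,0,0.45,-1,0,0,0,0,0,0.45,-1,0,0,0,0,0,0.45,-1,0,0,0,0,0,0.45,-1,0,0,0,0,0,0.45,-1,0,0,0,0,0,0.45,-1,0,0,0,0,0,0.45,-1,0,0,0,0,0,0.45,-1,0,0,0,0,0,0.45,-1,0,0,0,0,0,0.45,-1,0,0,0,0,0,0.45,-1,0,0,0,0,0], "force": 25}}

```text
t: 2.65
eef_pos: [470.3, -131.2, 226.6]
tool_rot: [0.997, -0.072, -0.0, 0.0]
contact_force: [0.4, 0.4, 0.2]
finger_gap: 92.0
grasp_force: 0.0
```

```bash
cat >> h.py <<'E'
def head():
    s=manip.read_state(); R=Ro.from_quat(s['tool_rot']).as_matrix(); return s,R,np.degrees(np.arctan2(R[1,0],R[0,0]))
def to(X,h=None):
    """total shift in units along the present tool axes, and az turn units to heading h"""
    s,R,hd=head(); d=R.T@(np.array(X)-s['eef_pos'])/25
    print('t',round(float(s['t']),2),'at',s['eef_pos'].round(1),'head',round(hd,2),'tilt',np.degrees(R[:2,2]).round(2),'F',s['contact_force'].round(1),'shift',d.round(3), '' if h is None else 'az %.3f'%((hd-h)/5))
E
python3 - <<'E'
from h import *
to([585,-75,190],-8.2)
E
```

```text
t 2.65 at [ 470.3 -131.2  226.6] head -8.26 tilt [-0.01 -0.  ] F [0.4 0.4 0.2] shift [ 4.216 -2.884  1.463] az -0.013
```

>>> {"fn": "step_arm", "kwargs": {"rows": [0.84,-0.58,0.3,0,0,0,0,0.84,-0.58,0.3,0,0,0,0,0.84,-0.58,0.3,0,0,0,0,0.84,-0.58,0.3,0,0,0,0,0.84,-0.58,0.3,0,0,0,0,0,0,0,0,0,0,0]}}

```text
t: 3.4
eef_pos: [584.9, -73.6, 188.3]
tool_rot: [0.997, -0.071, -0.001, -0.001]
contact_force: [0.3, 0.5, 0.4]
finger_gap: 92.2
grasp_force: 0.0
```

```bash
python3 - <<'E'
from h import *
f=grab('wrist','w1'); to([585,-75,190],-8.2)
P=cloud(f); m=f['d']>0
for lo,hi in((40,49),(104,122)):
    q=P[m&(P[...,2]>lo)&(P[...,2]<hi)&(abs(P[...,0]-653)<45)&(abs(P[...,1]+110)<45)]
    print(lo,len(q),np.median(q,0).round(1),cv2.minAreaRect(q[:,:2].astype(np.float32)))
E
```

```text
t 3.45 at [584.1 -74.6 188.6] head -8.18 tilt [-0.09  0.04] F [0.1 0.5 0.7] shift [ 0.039  0.009 -0.057] az 0.004
40 1055 [ 658.1 -101.2   45.5] ((653.3820190429688, -106.84634399414062), (40.22150421142578, 40.23598861694336), 80.37947845458984)
104 574 [ 653.5 -106.5  112.7] ((653.3161010742188, -106.91831970214844), (18.333377838134766, 18.091102600097656), 84.86016082763672)
```

View pics/w1.png

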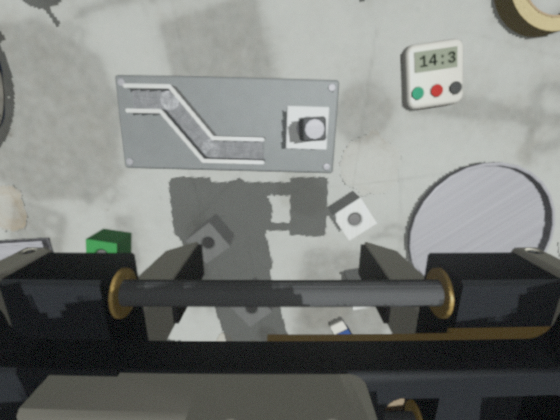

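The wrist view shows the gauge top at (314,128), socket at (307,127) and groove walls between (122,85) and (265,160). Now I get the stand yaw and groove points.

```bash
python3 - <<'E'
from h import *
f=load('w1'); P=cloud(f); m=f['d']>0
# plate edge
q=P[m&(P[...,2]>6)&(P[...,2]<13)&(abs(P[...,0]-660)<75)&(P[...,1]>-170)&(P[...,1]<135)]
print('plate',cv2.minAreaRect(q[:,:2].astype(np.float32)))
hcorn=onplane(f,[[120,76],[338,80],[333,171],[126,165]],10);print(hcorn.round(1))
mm=m&(P[...,2]>22)&(P[...,2]<32)&(abs(P[...,0]-670)<60)&(P[...,1]>-75)&(P[...,1]<130)
q=P[mm]; print(len(q),np.median(q[:,2]))
np.save('pics/wall.npy',q)
crop=cv2.imread('pics/w1.png')[70:180,110:350]; cv2.imwrite('pics/c2.png',cv2.resize(crop,(792,363),interpolation=cv2.INTER_CUBIC))
E
```

```text
plate ((667.3578491210938, -23.185104370117188), (239.8789520263672, 99.99891662597656), 80.18941497802734)
[[ 733.2   79.4   10. ]
 [ 695.8 -148.4   10. ]
 [ 600.4 -134.1   10. ]
 [ 640.7   99.4   10. ]]
1511 27.44075184237208
```

View pics/c2.png

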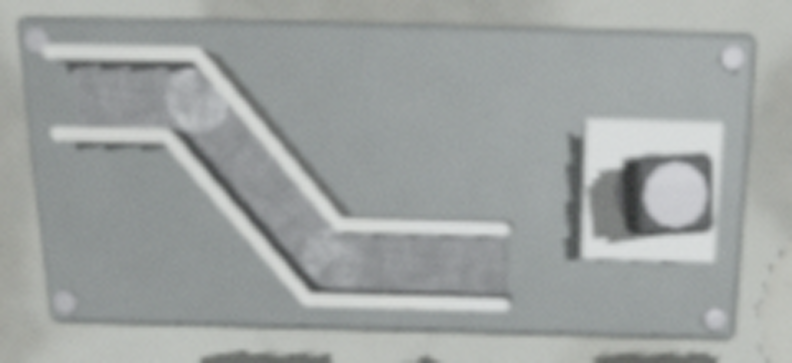

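```bash
python3 - <<'E'
from h import *
f=load('w1')
px=np.array([[508,229],[508,304],[338,223],[307,299],[203,51],[170,133],[47,51],[52,133]])/3.3+[110,70]
W=onplane(f,px,28)[:,:2]; G=(W[::2]+W[1::2])/2
y=np.radians(-9.8); S=np.array([[np.cos(y),-np.sin(y)],[np.sin(y),np.cos(y)]])
print('groove',G.round(1).tolist(),'widths',np.linalg.norm(W[::2]-W[1::2],axis=1).round(1))
print('in stand',((G-[667.36,-23.19])@S).round(1).tolist(), 'holder in stand',(np.array([653.4,-106.85])-[667.36,-23.19])@S)
# wall cloud in stand frame
q=np.load('pics/wall.npy'); u=(q[:,:2]-[667.36,-23.19])@S
for a in np.arange(-50,110,10):
    s=u[(abs(u[:,1]-a)<2),0]
    print(a,np.round(np.sort(s)[::max(1,len(s)//8)],0))
print('ends',u[:,1].min(),u[:,1].max())
to([653.4,-106.9,188.6],-7)
E
```

```text
groove [[635.2, -60.8], [645.4, -2.0], [701.8, 29.1], [708.3, 71.4]] widths [23.8 26.7 27.  24. ]
in stand [[-25.3, -42.6], [-25.3, 17.2], [25.1, 57.4], [24.2, 100.2]] holder in stand [  0.48343244 -84.8153494 ]
-50 []
-40 [-38. -37. -37. -36. -35. -14. -13. -12. -11.]
-30 [-39. -38. -36. -35. -35. -14. -13. -12. -11.]
-20 [-39. -38. -37. -36. -35. -15. -14. -13. -12. -11.]
-10 [-38. -37. -36. -35. -14. -13. -12. -11.]
0 [-39. -38. -37. -36. -35. -14. -13. -13. -12. -11.]
10 [-39. -38. -37. -35. -35. -15. -14. -13. -12. -11.]
20 [-39. -38. -36.  -7.  -5.  -3.  -2.  -1.]
30 [-34. -30. -28. -26. -25.   6.   8.   9.  11.]
40 [-21. -18. -16. -14. -13.  17.  20.  21.  23.]
50 [-10.  -6.  -4.  -2.  -0.  30.  32.  33.  36.]
60 [ 2.  4.  5.  7.  8. 10. 36. 37. 38.]
70 [11. 12. 13. 14. 35. 35. 36. 37. 38.]
80 [11. 12. 13. 14. 35. 36. 37. 38. 39.]
90 [11. 12. 13. 14. 15. 35. 36. 37. 38. 39.]
100 [11. 12. 13. 15. 35. 36. 37. 38. 38.]
ends -41.67565143552034 102.42260675749499
t 3.45 at [584.1 -74.6 188.6] head -8.18 tilt [-0.09  0.04] F [0.1 0.5 0.7] shift [ 2.929  0.883 -0.007] az -0.236
```

>>> {"fn": "step_arm", "kwargs": {"rows": [0.73,0.22,0,0,0,-0.24,0,0.73,0.22,0,0,0,0,0,0.73,0.22,0,0,0,0,0,0.73,0.22,0,0,0,0,0,0,0,1,0,0,0,0,0,0,1,0,0,0,0,0,0,1,0,0,0,0,0,0,1,0,0,0,0.3,0,0,0.9,0,0,0,0.5,0,0,0,0,0,0,0.6]}}

```text
t: 4.7
eef_pos: [651.9, -107.1, 64.8]
tool_rot: [0.998, -0.062, -0.002, 0.0]
contact_force: [0.9, -0.5, 0.1]
finger_gap: 66.8
grasp_force: 0.0
```

```bash
python3 - <<'E'
from h import *
to([653.4,-106.9,64],-7); print(manip.read_state()['finger_gap'])
E
```

```text
t 4.7 at [ 651.9 -107.1   64.8] head -7.09 tilt [-0.23  0.01] F [ 0.9 -0.5  0.1] shift [ 0.058 -0.016  0.033] az -0.019
66.78095893377612
```

>>> {"fn": "step_arm", "kwargs": {"rows": [0.06,0,0.03,0,0,0,0.7,0,0,0,0,0,0,0.75,0,0,0,0,0,0,0.82,0,0,0,0,0,0,0.9,0,0,0,0,0,0,0.9,0,0,0,0,0,0,0.9], "force": 30}}

```text
t: 5.45
eef_pos: [655.5, -107.0, 66.2]
tool_rot: [0.998, -0.062, 0.0, 0.0]
contact_force: [0.0, -1.2, 2.9]
finger_gap: 17.8
grasp_force: 30.0
```

```bash
python3 - <<'E'
from h import *
to([653.4,-106.9,64],-7); print(manip.read_state()['finger_gap'],manip.read_state()['ft_torque'])
E
```

```text
t 5.45 at [ 655.5 -107.    66.2] head -7.07 tilt [ 0.   -0.03] F [ 0.  -1.2  2.9] shift [-0.085  0.005  0.087] az -0.014
17.805349867253817 [-0.23926962  0.1658724  -0.00162166]
```

>>> {"fn": "step_arm", "kwargs": {"rows": [0,0,-0.25,0,0,0,0.9,0,0,-0.25,0,0,0,0.9,0,0,-0.25,0,0,0,0.9,0,0,-0.25,0,0,0,0.9,0,0,-0.25,0,0,0,0.9,0,0,-0.25,0,0,0,0.9,0,0,-0.25,0,0,0,0.9,0,0,0,0,0,0,0.9,0,0,0,0,0,0,0.9]}}

```text
t: 6.58
eef_pos: [655.4, -106.6, 109.6]
tool_rot: [0.998, -0.062, -0.0, -0.0]
contact_force: [0.6, 0.6, -1.3]
finger_gap: 18.0
grasp_force: 30.0
```

```bash
python3 - <<'E'
from h import *
for i in range(3):
    to([635.2,-60.8,109],-7); f=grab('wrist','w2')
print(manip.read_state()['finger_gap'],manip.read_state()['ft_torque'])
E
```

```text
t 6.58 at [ 655.4 -106.6  109.6] head -7.05 tilt [-0.01  0.  ] F [ 0.6  0.6 -1.3] shift [-1.026 -1.72   0.024] az -0.011
t 6.62 at [ 655.3 -106.7  109.5] head -7.06 tilt [-0.03  0.  ] F [-0.1 -0.3 -1.7] shift [-1.023 -1.722  0.019] az -0.011
t 6.67 at [ 655.3 -106.6  109.4] head -7.06 tilt [-0.03  0.01] F [ 0.4  0.3 -1.4] shift [-1.022 -1.721  0.017] az -0.011
17.798238787629817 [ 0.04635625  0.030512   -0.02276777]
```

View pics/w2.png

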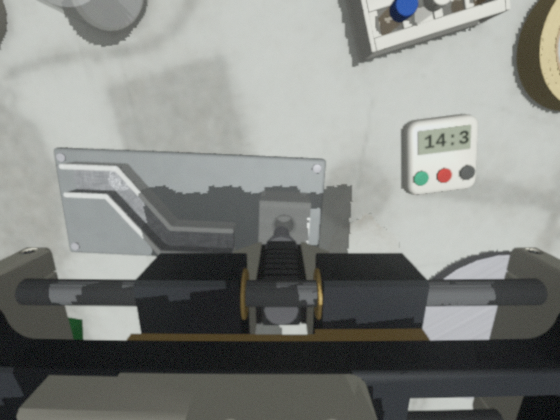

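```bash
cat >> h.py <<'E'
def gauge(f):
    s,R,hd=head(); P=cloud(f); Q=(P-s['eef_pos'])@R   # tool frame
    m=(f['d']>0)&(np.hypot(Q[...,0],Q[...,1])<16)&(Q[...,2]>2)&(Q[...,2]<56)
    q=Q[m]
    for lo in range(2,56,4):
        k=q[(q[:,2]>=lo)&(q[:,2]<lo+4)]
        if len(k)>4: print(lo,len(k),'x max',np.percentile(k[:,0],97).round(1),'y',np.percentile(k[:,1],[2,98]).round(1))
    return q
E
python3 - <<'E'
from h import *
q=gauge(load('w2'));print(q[:,2].max())
E
```

```text
2 73 x max 6.9 y [-10.1   6.3]
6 73 x max 7.0 y [-9.9  7. ]
10 76 x max 8.1 y [-10.3   5.9]
14 82 x max 8.5 y [-9.9  7.4]
18 30 x max 8.4 y [-11.3   7.2]
30 7 x max 3.5 y [-4.7  1.1]
34 23 x max 3.9 y [-6.   2.5]
38 30 x max 3.5 y [-6.7  3.2]
42 27 x max 3.6 y [-6.9  3.7]
46 21 x max 3.4 y [-7.   3.5]
48.91113256390869
```

```bash
python3 - <<'E'
from h import *
f=load('w2'); P=cloud(f); m=f['d']>0; S=Ro.from_euler('z',-9.8,degrees=True).as_matrix()[:2,:2]
q=P[m&(P[...,2]>40)&(P[...,2]<50)&(abs(P[...,0]-653)<35)&(abs(P[...,1]+107)<35)][:,:2]
u=(q-[653.4,-106.85])@S
print(len(u),np.percentile(u,[0,1,2,98,99,100],axis=0).round(1))
q=P[m&(P[...,2]>6)&(P[...,2]<13)&(abs(P[...,0]-660)<75)&(P[...,1]>-170)&(P[...,1]<135)]
u=(q[:,:2]-[667.36,-23.19])@S
print(len(u),np.percentile(u,[0,.5,1,99,99.5,100],axis=0).round(1))
f=load('w1');P=cloud(f);q=P[(f['d']>0)&(P[...,2]>40)&(P[...,2]<50)&(abs(P[...,0]-653)<35)&(abs(P[...,1]+107)<35)][:,:2]
u=(q-[653.4,-106.85])@S; print(np.percentile(u,[0,1,2,98,99,100],axis=0).round(1))
E
```

```text
1676 [[-16.  -20.2]
 [-14.  -19.7]
 [-13.1 -19.4]
 [ 19.9  19.4]
 [ 19.9  19.7]
 [ 20.2  19.9]]
16729 [[ -49.8 -119.9]
 [ -48.  -118.5]
 [ -46.8 -117.7]
 [  49.7  116.6]
 [  50.   117.7]
 [  50.4  119.8]]
[[-20.1 -20.1]
 [-19.9 -19.7]
 [-19.6 -19.4]
 [ 19.6  19.6]
 [ 19.9  19.8]
 [ 20.1  20.1]]
```

>>> {"fn": "step_arm", "kwargs": {"rows": [-0.31,-0.47,0,0,0,0,0.9,-0.31,-0.47,0,0,0,0,0.9,-0.31,-0.46,0,0,0,0,0.9,0,0,0.4,0,0,0,0.9,0,0,0.4,0,0,0,0.9,0,0,0.4,0,0,0,0.9,0,0,0.3,0,0,0,0.9,0,0,0.18,0,0,0,0.9,0,0,0,0,0,0,0.9,0,0,0,0,0,0,0.9]}}

```text
t: 7.98
eef_pos: [637.0, -69.0, 68.0]
tool_rot: [0.998, -0.062, 0.0, -0.0]
contact_force: [0.4, 0.8, -2.6]
finger_gap: 18.0
grasp_force: 30.0
```

```bash
python3 - <<'E'
from h import *
to([636.6,-69.1,67.5],-7)
f=grab('wrist','w3');q=gauge(f); to([647.8,-4.1,67.5])
P=cloud(f); m=(f['d']>0)&(P[...,2]>24)&(P[...,2]<32); S=Ro.from_euler('z',-9.8,degrees=True).as_matrix()[:2,:2]
u=(P[m][:,:2]-[667.36,-23.19])@S; s,R,h=head(); print('tool in stand',(s['eef_pos'][:2]-[667.36,-23.19])@S)
for a in(-40,-30,-20,0):
    w=np.sort(u[(abs(u[:,1]-a)<3)&(abs(u[:,0])<50),0]);
    if len(w)>6: print(a,w[::max(1,len(w)//9)].round(1))
E
```

```text
t 7.97 at [637. -69.  68.] head -7.06 tilt [0.03 0.  ] F [ 0.4  0.8 -2.6] shift [-0.017  0.005  0.021] az -0.011
2 81 x max 6.9 y [-10.2   6.5]
6 76 x max 7.0 y [-9.9  6.7]
10 70 x max 7.7 y [-9.8  6.3]
14 82 x max 8.4 y [-10.    7.1]
18 34 x max 8.1 y [-11.3  10.5]
22 8 x max 5.1 y [14.9 15.6]
26 6 x max 4.8 y [14.7 14.8]
30 7 x max 5.5 y [-3.3 14.9]
34 28 x max 3.5 y [-5.9 14.8]
38 67 x max 11.5 y [-12.8  14.9]
42 36 x max 11.8 y [-11.    3.2]
46 35 x max 11.4 y [-10.4  14.8]
50 31 x max 11.6 y [-15.4  -8.1]
54 76 x max 8.4 y [-15.9  -9.3]
t 8.03 at [637.1 -69.1  68.2] head -7.06 tilt [ 0.05 -0.  ] F [ 0.7  0.2 -0.6] shift [ 0.104 -2.631  0.027] 
tool in stand [-21.96428892 -50.34468546]
-40 [-14.8 -14.1 -13.6 -12.9 -12.3 -11.9 -11.4 -11.1 -10.8 -10.5]
-30 [-15.1 -14.5 -13.9 -13.2 -12.6 -12.2 -11.6 -11.1 -10.9]
-20 [-35.4 -34.8 -14.5 -14.  -13.  -12.3 -11.6 -11.2 -10.9]
0 [-38.8 -37.5 -36.4 -35.3 -34.9 -14.8 -13.4 -12.6 -11.2 -10.8]
```

>>> {"fn": "step_arm", "kwargs": {"rows": [0.005,-0.125,0.01,0,0,0,0.9,0.005,-0.125,0.01,0,0,0,0.9,0.005,-0.125,0,0,0,0,0.9,0.005,-0.125,0,0,0,0,0.9,0.005,-0.125,0,0,0,0,0.9,0.005,-0.125,0,0,0,0,0.9,0.005,-0.125,0,0,0,0,0.9,0.005,-0.125,0,0,0,0,0.9,0.005,-0.125,0,0,0,0,0.9,0.005,-0.125,0,0,0,0,0.9,0.005,-0.125,0,0,0,0,0.9,0.005,-0.125,0,0,0,0,0.9,0.005,-0.125,0,0,0,0,0.9,0.005,-0.125,0,0,0,0,0.9,0.005,-0.125,0,0,0,0,0.9,0.005,-0.125,0,0,0,0,0.9,0.005,-0.125,0,0,0,0,0.9,0.005,-0.125,0,0,0,0,0.9,0.005,-0.125,0,0,0,0,0.9,0.005,-0.125,0,0,0,0,0.9]}}

```text
t: 10.52
eef_pos: [647.0, -7.1, 67.3]
tool_rot: [0.998, -0.062, 0.0, 0.0]
contact_force: [0.2, 0.1, -1.4]
finger_gap: 17.6
grasp_force: 30.0
```

```bash
python3 - <<'E'
from h import *
to([647.8,-4.1,67.5],-7)
to([703.9,26.8,67.5])
E
```

```text
t 10.53 at [647.   -7.1  67.3] head -7.06 tilt [ 0.01 -0.  ] F [ 0.2  0.1 -1.4] shift [ 0.018 -0.125 -0.01 ] az -0.011
t 10.53 at [647.   -7.1  67.3] head -7.06 tilt [ 0.01 -0.  ] F [ 0.2  0.1 -1.4] shift [ 2.093 -1.627 -0.009]
```

>>> {"fn": "step_arm", "kwargs": {"rows": [0.018,-0.125,0,0,0,0,0.9,0.104,-0.075,0,0,0,0,0.9,0.104,-0.075,0,0,0,0,0.9,0.104,-0.075,0,0,0,0,0.9,0.104,-0.075,0,0,0,0,0.9,0.104,-0.075,0,0,0,0,0.9,0.104,-0.075,0,0,0,0,0.9,0.104,-0.075,0,0,0,0,0.9,0.104,-0.075,0,0,0,0,0.9,0.104,-0.075,0,0,0,0,0.9,0.104,-0.075,0,0,0,0,0.9,0.104,-0.075,0,0,0,0,0.9,0.104,-0.075,0,0,0,0,0.9,0.104,-0.075,0,0,0,0,0.9,0.104,-0.075,0,0,0,0,0.9,0.104,-0.075,0,0,0,0,0.9,0.104,-0.075,0,0,0,0,0.9,0.104,-0.075,0,0,0,0,0.9,0.104,-0.075,0,0,0,0,0.9,0.104,-0.075,0,0,0,0,0.9]}}

```text
t: 13.02
eef_pos: [701.3, 25.1, 67.3]
tool_rot: [0.998, -0.062, 0.0, -0.0]
contact_force: [-0.2, -0.6, -1.9]
finger_gap: 17.6
grasp_force: 30.0
```

```bash
python3 - <<'E'
from h import *
to([703.9,26.8,67.5],-7)
to([712.2,75.1,67.5])
E
```

```text
t 13.03 at [701.3  25.1  67.3] head -7.06 tilt [0. 0.] F [-0.2 -0.6 -1.9] shift [ 0.094 -0.08  -0.01 ] az -0.011
t 13.03 at [701.3  25.1  67.3] head -7.06 tilt [0. 0.] F [-0.2 -0.6 -1.9] shift [ 0.186 -2.038 -0.01 ]
```

>>> {"fn": "step_arm", "kwargs": {"rows": [0.1,-0.08,0,0,0,0,0.9,0.006,-0.122,0,0,0,0,0.9,0.006,-0.122,0,0,0,0,0.9,0.006,-0.122,0,0,0,0,0.9,0.006,-0.122,0,0,0,0,0.9,0.006,-0.122,0,0,0,0,0.9,0.006,-0.122,0,0,0,0,0.9,0.006,-0.122,0,0,0,0,0.9,0.006,-0.122,0,0,0,0,0.9,0.006,-0.122,0,0,0,0,0.9,0.006,-0.122,0,0,0,0,0.9,0.006,-0.122,0,0,0,0,0.9,0.006,-0.122,0,0,0,0,0.9,0.006,-0.122,0,0,0,0,0.9,0.006,-0.122,0,0,0,0,0.9,0.006,-0.122,0,0,0,0,0.9,0.006,-0.122,0,0,0,0,0.9,0,0,0,0,0,0,0.9,0,0,-0.5,0,0,0,0.9,0,0,-0.8,0,0,0,0.9]}}

```text
t: 15.52
eef_pos: [711.9, 74.5, 100.4]
tool_rot: [0.998, -0.062, -0.0, 0.0]
contact_force: [-0.1, -0.8, -2.0]
finger_gap: 17.9
grasp_force: 30.0
```

```bash
python3 - <<'E'
from h import *
from meas import blocks
f=grab('top','top1')
for b in blocks(f): print(*b)
to([545.2+2.2,19.8-1.9,110],-7)
E
```

```text
[ 550.5 -148.4] 35.0 27.7 37.2 36.7 [159. 159. 162.] (350, 200)
[547.7 146.2] 35.1 74.2 36.2 36.0 [ 69. 107.  76.] (224, 203)
[460.7 131.3] 35.2 10.2 35.5 36.1 [158. 158. 162.] (231, 241)
t 15.57 at [714.3  75.1 104.6] head -7.08 tilt [0.27 0.04] F [0.8 0.1 0.2] shift [-6.342  3.095 -0.25 ] az -0.016
```

>>> {"fn": "step_arm", "kwargs": {"rows": [-0.97,0.59,-0.3,0,0,0,0.9,-0.97,0.59,-0.3,0,0,0,0.9,-0.97,0.59,-0.4,0,0,0,0.9,-0.97,0.59,0,0,0,0,0.9,-0.97,0.59,0,0,0,0,0.9,-0.97,0.59,0,0,0,0,0.9,-0.97,0.59,0,0,0,0,0.9,-0.97,0.59,0,0,0,0,0.9,-0.97,0.59,0,0,0,0,0.9,0,0,0,0,0,0,0.9,0,0,0,0,0,0,0.9]}}

```text
t: 16.95
eef_pos: [480.9, -30.1, 125.9]
tool_rot: [0.998, -0.062, 0.002, 0.0]
contact_force: [1.1, 2.1, -1.9]
finger_gap: 17.7
grasp_force: 30.0
```

```bash
cat > bl.py <<'E'
from h import *
def topface(f,c,zr=(32,40)):
    """refine a block's top face near seen centre c"""
    P=cloud(f); m=(f['d']>0)&(P[...,2]>zr[0]-2)&(P[...,2]<zr[1])&(np.hypot(P[...,0]-c[0],P[...,1]-c[1])<34)
    q=P[m][:,:2].astype(np.float32)
    if len(q)<50: return None
    c,(w,h),a=cv2.minAreaRect(q); return np.round(c,1),round(w,1),round(h,1),round((a+45)%90-45,1)
E
python3 - <<'E'
from bl import *
f=grab('wrist','w4'); t=grab('top','top2')
B=[[550.5,-148.4],[545.2,19.8],[460.7,131.2],[452.8,-14.3],[452.9,-156.3]]
for b in B: print(b,'wrist',topface(f,b),'top',topface(t,b),'w1',topface(load('w1'),b))
to([545.2+2.2,19.8-1.9,110],-7)
E
```

```text
[550.5, -148.4] wrist (array([ 549. , -148.7]), 36.7, 37.6, 26.3) top (array([ 549.9, -148. ]), 36.5, 38.3, 25.5) w1 (array([ 548.9, -148.1]), 36.7, 36.1, 26.9)
[545.2, 19.8] wrist (array([543.7,  18.7]), 35.8, 36.9, 28.8) top (array([551.7,  23. ]), 22.2, 35.4, 25.7) w1 (array([543.5,  18.7]), 36.4, 36.7, 30.0)
[460.7, 131.2] wrist (array([458.7, 130.2]), 36.5, 38.0, 9.5) top (array([460.7, 131.2]), 35.9, 36.3, 11.1) w1 None
[452.8, -14.3] wrist (array([461.4,  -9.3]), 12.7, 36.3, 31.5) top None w1 (array([450.3, -16.2]), 33.4, 36.7, 27.9)
[452.9, -156.3] wrist (array([ 451.5, -155.7]), 37.3, 36.6, 2.7) top (array([ 452.8, -159. ]), 35.0, 31.9, 4.7) w1 None
t 17.05 at [480.8 -29.6 125.5] head -7.02 tilt [0.13 0.01] F [ 0.4  0.2 -1.3] shift [ 2.409 -2.211  0.625] az -0.004
```

View pics/w4.png

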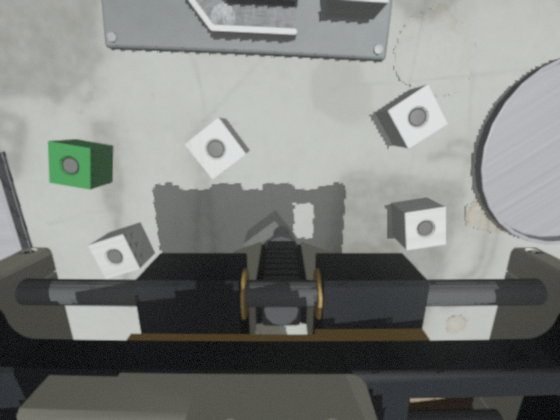

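>>> {"fn": "step_arm", "kwargs": {"rows": [0.59,-0.54,0,0,0,0,0.9,0.59,-0.54,0,0,0,0,0.9,0.59,-0.54,0,0,0,0,0.9,0.59,-0.54,0,0,0,0,0.9,0,0,0.4,0,0,0,0.9,0,0,0.4,0,0,0,0.9,0,0,0.4,0,0,0,0.9,0,0,0.2,0,0,0,0.9,0,0,0,0,0,0,0.9]}}

```text
t: 18.18
eef_pos: [544.0, 15.9, 89.3]
tool_rot: [0.998, -0.062, -0.0, 0.0]
contact_force: [-0.9, -0.4, -1.6]
finger_gap: 17.6
grasp_force: 30.0
```

```bash
python3 - <<'E'
from h import *
to([545.8,16.8,78],-7)
E
```

```text
t 18.18 at [544.   15.9  89.3] head -7.08 tilt [-0.05 -0.  ] F [-0.9 -0.4 -1.6] shift [ 0.067 -0.046  0.45 ] az -0.016
```

>>> {"fn": "step_arm", "kwargs": {"rows": [0.065,-0.045,0,0,0,0,0.9,0,0,0.1,0,0,0,0.9,0,0,0.1,0,0,0,0.9,0,0,0.1,0,0,0,0.9,0,0,0.1,0,0,0,0.9,0,0,0.05,0,0,0,0.9,0,0,0,0,0,0,0.9]}}

```text
t: 19.05
eef_pos: [546.1, 17.1, 78.3]
tool_rot: [0.998, -0.062, -0.0, 0.0]
contact_force: [-0.1, -0.3, -1.7]
finger_gap: 17.9
grasp_force: 30.0
```

```bash
python3 - <<'E'
from h import *
to([545.8,16.8,66],-7); f=grab('wrist','w5');q=gauge(f); print(manip.read_state()['ft_torque'])
from bl import topface; print(topface(f,[543.6,18.7]))
E
```

```text
t 19.05 at [546.1  17.1  78.3] head -7.06 tilt [-0.03  0.  ] F [-0.1 -0.3 -1.7] shift [-0.009  0.014  0.491] az -0.011
2 71 x max 7.2 y [-9.7  6.6]
6 76 x max 7.1 y [-10.2   7. ]
10 82 x max 8.3 y [-9.7  6.2]
14 74 x max 8.6 y [-11.    7.5]
18 27 x max 8.4 y [-10.1   7.2]
30 7 x max 3.7 y [-4.7  1.1]
34 23 x max 3.7 y [-6.   2.5]
38 109 x max 14.5 y [-13.7  15. ]
42 774 x max 14.4 y [-14.9  14.6]
46 33 x max 11.9 y [-8.9 14.3]
50 22 x max 12.6 y [-7.9 14.7]
54 7 x max 10.7 y [-8.4 13.6]
[ 0.05424897 -0.03759625 -0.041234  ]
(array([543.6,  18.9]), 36.4, 36.3, 28.9)
```

>>> {"fn": "step_arm", "kwargs": {"rows": [0,0,0.1,0,0,0,0.9,0,0,0.1,0,0,0,0.9,0,0,0.05,0,0,0,0.9,0,0,0,0,0,0,0.9]}}

```text
t: 19.6
eef_pos: [546.2, 17.1, 72.0]
tool_rot: [0.998, -0.062, -0.0, -0.0]
contact_force: [0.2, 0.2, -0.3]
finger_gap: 17.7
grasp_force: 30.0
```

>>> {"fn": "step_arm", "kwargs": {"rows": [0,0,0.1,0,0,0,0.9,0,0,0.05,0,0,0,0.9,0,0,0,0,0,0,0.9]}}

```text
t: 19.98
eef_pos: [546.2, 17.1, 68.3]
tool_rot: [0.998, -0.062, -0.0, -0.0]
contact_force: [0.1, -0.0, -1.5]
finger_gap: 17.6
grasp_force: 30.0
```

>>> {"fn": "step_arm", "kwargs": {"rows": [0,0,0.1,0,0,0,0.9,0,0,0.1,0,0,0,0.9,0,0,0.1,0,0,0,0.9,0,0,0.08,0,0,0,0.9,0,0,0,0,0,0,0.9]}}

```text
t: 20.6
eef_pos: [546.1, 17.1, 58.7]
tool_rot: [0.998, -0.062, -0.0, 0.0]
contact_force: [0.2, 0.1, -1.3]
finger_gap: 17.8
grasp_force: 30.0
```

>>> {"fn": "step_arm", "kwargs": {"rows": [0,0,0.04,0,0,0,0.9,0,0,0.04,0,0,0,0.9,0,0,0.04,0,0,0,0.9,0,0,0,0,0,0,0.9]}}

```text
t: 21.1
eef_pos: [546.3, 17.2, 56.1]
tool_rot: [0.998, -0.062, 0.0, 0.0]
contact_force: [-1.3, 0.4, 2.0]
finger_gap: 17.8
grasp_force: 30.0
```

>>> {"fn": "step_arm", "kwargs": {"rows": [0,0,0.04,0,0,0,0.9,0,0,0,0,0,0,0.9]}}

```text
t: 21.35
eef_pos: [546.4, 17.1, 56.1]
tool_rot: [0.998, -0.062, 0.0, 0.0]
contact_force: [-2.7, -0.9, 10.5]
finger_gap: 17.7
grasp_force: 30.0
```

>>> {"fn": "step_arm", "kwargs": {"rows": [0,0,-0.3,0,0,0,0.9,0,0,-0.5,0,0,0,0.9,0,0,-0.6,0,0,0,0.9,0,0,-0.64,0,0,0,0.9,0.145,0.947,0,0,0,0,0.9,0.145,0.947,0,0,0,0,0.9,0.145,0.947,0,0,0,0,0.9,0.145,0.947,0,0,0,0,0.9,0.145,0.947,0,0,0,0,0.9,0.145,0.947,0,0,0,0,0.9,0.145,0.947,0,0,0,0,0.9,0,0,0.5,0,0,0,0.9,0,0,0,0,0,0,0.9,0,0,0,0,0,0,0.9]}}

```text
t: 23.1
eef_pos: [551.1, -148.7, 93.6]
tool_rot: [0.998, -0.06, -0.0, -0.0]
contact_force: [-0.3, 0.7, -0.9]
finger_gap: 17.9
grasp_force: 30.0
```

```bash
cat > ck.py <<'E'
import sys
from bl import *
tag,x,y=sys.argv[1],float(sys.argv[2]),float(sys.argv[3])
f=grab('wrist',tag); r=topface(f,[x,y]); print(r)
x,y=r[0]; s,R,h=head(); c=np.array([x,y,s['eef_pos'][2]])-R@[-2.4,-1.65,0]; c[2]=78.5; to(c,-7)
t=grab('top',tag+'t')
for b in [[549,-148.6],[543.6,18.7],[458.9,130.2],[451.2,-15.4],[451.3,-156]]: print(b,topface(t,b))
E
python3 ck.py w6 549 -148.6
```

```text
(array([ 548.5, -147.9]), 36.5, 37.0, 26.6)
t 23.15 at [ 551.3 -149.    93.7] head -6.94 tilt [0.01 0.04] F [-0.6 -0.1  0.1] shift [-0.021  0.038  0.608] az 0.012
[549, -148.6] None
[543.6, 18.7] (array([545.1,  19.8]), 35.9, 35.7, 28.9)
[458.9, 130.2] (array([460.7, 131.3]), 35.5, 36.1, 10.2)
[451.2, -15.4] (array([452.8, -14.3]), 35.7, 35.7, 31.1)
[451.3, -156] (array([ 453. , -156.3]), 35.5, 36.3, 2.8)
```

>>> {"fn": "step_arm", "kwargs": {"rows": [-0.01,0.03,0.15,0,0,0,0.9,0,0,0.15,0,0,0,0.9,0,0,0.1,0,0,0,0.9,0,0,0.1,0,0,0,0.9,0,0,0.1,0,0,0,0.9,0,0,0.05,0,0,0,0.9,0,0,0,0,0,0,0.9]}}

```text
t: 24.08
eef_pos: [550.7, -151.2, 77.1]
tool_rot: [0.998, -0.062, -0.0, -0.0]
contact_force: [-0.8, 0.5, -1.6]
finger_gap: 17.9
grasp_force: 30.0
```

>>> {"fn": "step_arm", "kwargs": {"rows": [0,0,0.05,0,0,0,0.9,0,0,0.05,0,0,0,0.9,0,0,0,0,0,0,0.9]}}

```text
t: 24.45
eef_pos: [550.8, -151.2, 74.7]
tool_rot: [0.998, -0.062, 0.0, 0.0]
contact_force: [0.7, -0.4, -1.4]
finger_gap: 17.8
grasp_force: 30.0
```

>>> {"fn": "step_arm", "kwargs": {"rows": [0,0,0.05,0,0,0,0.9,0,0,0.04,0,0,0,0.9,0,0,0,0,0,0,0.9]}}

```text
t: 24.82
eef_pos: [550.7, -151.2, 72.4]
tool_rot: [0.998, -0.062, -0.0, -0.0]
contact_force: [-0.5, -0.2, -1.1]
finger_gap: 17.6
grasp_force: 30.0
```

>>> {"fn": "step_arm", "kwargs": {"rows": [0,0,0.05,0,0,0,0.9,0,0,0.04,0,0,0,0.9,0,0,0,0,0,0,0.9]}}

```text
t: 25.2
eef_pos: [550.7, -151.2, 70.1]
tool_rot: [0.998, -0.062, -0.0, -0.0]
contact_force: [0.4, 0.1, -1.7]
finger_gap: 17.6
grasp_force: 30.0
```

>>> {"fn": "step_arm", "kwargs": {"rows": [0,0,0.05,0,0,0,0.9,0,0,0.04,0,0,0,0.9,0,0,0,0,0,0,0.9]}}

```text
t: 25.58
eef_pos: [550.7, -151.2, 67.9]
tool_rot: [0.998, -0.062, -0.0, -0.0]
contact_force: [0.0, -0.3, -0.9]
finger_gap: 18.0
grasp_force: 30.0
```

>>> {"fn": "step_arm", "kwargs": {"rows": [0,0,0.1,0,0,0,0.9,0,0,0.1,0,0,0,0.9,0,0,0.1,0,0,0,0.9,0,0,0.1,0,0,0,0.9,0,0,0.04,0,0,0,0.9,0,0,0,0,0,0,0.9]}}

```text
t: 26.32
eef_pos: [550.6, -151.1, 56.8]
tool_rot: [0.998, -0.062, -0.0, -0.0]
contact_force: [0.1, -0.4, -2.3]
finger_gap: 18.0
grasp_force: 30.0
```

>>> {"fn": "step_arm", "kwargs": {"rows": [0,0,0.04,0,0,0,0.9,0,0,0.03,0,0,0,0.9,0,0,0,0,0,0,0.9]}}

```text
t: 26.7
eef_pos: [550.7, -151.1, 56.1]
tool_rot: [0.998, -0.062, -0.0, 0.0]
contact_force: [-2.9, 1.9, 7.1]
finger_gap: 18.0
grasp_force: 30.0
```

>>> {"fn": "step_arm", "kwargs": {"rows": [0,0,-0.3,0,0,0,0.9,0,0,-0.5,0,0,0,0.9,0,0,-0.6,0,0,0,0.9,0,0,-0.6,0,0,0,0.9,-0.957,0.186,0,0,0,0,0.9,-0.957,0.186,0,0,0,0,0.9,-0.957,0.186,0,0,0,0,0.9,-0.957,0.186,0,0,0,0,0.9,0,0,0.45,0,0,0,0.9,0,0,0,0,0,0,0.9,0,0,0,0,0,0,0.9,0,0,0,0,0,0,0.9]}}

```text
t: 28.2
eef_pos: [454.4, -157.6, 94.1]
tool_rot: [0.998, -0.061, 0.0, -0.0]
contact_force: [1.0, 1.5, -2.1]
finger_gap: 17.9
grasp_force: 30.0
```

```bash
python3 ck.py w7 451.3 -156
```

```text
(array([ 453.8, -155.3]), 32.2, 36.0, 2.2)
t 28.25 at [ 454.2 -157.6   94.1] head -7.03 tilt [0.03 0.01] F [-0.7  0.5 -1.9] shift [ 0.068 -0.025  0.623] az -0.006
[549, -148.6] (array([ 549.9, -147.9]), 36.5, 38.6, 25.5)
[543.6, 18.7] (array([545.1,  19.8]), 36.1, 35.7, 29.7)
[458.9, 130.2] (array([460.6, 131.4]), 35.6, 36.2, 9.9)
[451.2, -15.4] (array([452.7, -14.3]), 35.7, 35.6, 31.0)
[451.3, -156] None
```

>>> {"fn": "step_arm", "kwargs": {"rows": [0,-0.02,0.15,0,0,0,0.9,0,0,0.15,0,0,0,0.9,0,0,0.1,0,0,0,0.9,0,0,0.1,0,0,0,0.9,0,0,0.08,0,0,0,0.9,0,0,0.05,0,0,0,0.9,0,0,0,0,0,0,0.9]}}

```text
t: 29.18
eef_pos: [453.6, -157.4, 78.1]
tool_rot: [0.998, -0.062, 0.0, -0.0]
contact_force: [-0.1, -0.6, -1.6]
finger_gap: 17.8
grasp_force: 30.0
```

>>> {"fn": "step_arm", "kwargs": {"rows": [0,0,0.05,0,0,0,0.9,0,0,0.05,0,0,0,0.9,0,0,0,0,0,0,0.9]}}

```text
t: 29.55
eef_pos: [453.6, -157.4, 75.7]
tool_rot: [0.998, -0.062, 0.0, -0.0]
contact_force: [-0.1, -1.1, -1.3]
finger_gap: 17.9
grasp_force: 30.0
```

>>> {"fn": "step_arm", "kwargs": {"rows": [0,0,0.05,0,0,0,0.9,0,0,0.04,0,0,0,0.9,0,0,0,0,0,0,0.9]}}

```text
t: 29.92
eef_pos: [453.7, -157.4, 73.6]
tool_rot: [0.998, -0.062, 0.0, 0.0]
contact_force: [-1.0, 0.6, 0.7]
finger_gap: 17.7
grasp_force: 30.0
```

>>> {"fn": "step_arm", "kwargs": {"rows": [0,0,0.04,0,0,0,0.9,0,0,0,0,0,0,0.9]}}

```text
t: 30.18
eef_pos: [453.9, -157.5, 73.2]
tool_rot: [0.998, -0.062, 0.0, 0.0]
contact_force: [-1.3, 0.8, 8.8]
finger_gap: 17.9
grasp_force: 30.0
```

>>> {"fn": "step_arm", "kwargs": {"rows": [0,0,-0.3,0,0,0,0.9,0,0,-0.5,0,0,0,0.9,0,0,-0.55,0,0,0,0.9,-0.115,-0.927,0,0,0,0,0.9,-0.115,-0.927,0,0,0,0,0.9,-0.115,-0.927,0,0,0,0,0.9,-0.115,-0.927,0,0,0,0,0.9,-0.115,-0.927,0,0,0,0,0.9,-0.115,-0.927,0,0,0,0,0.9,0,0,0.45,0,0,0,0.9,0,0,0,0,0,0,0.9,0,0,0,0,0,0,0.9,0,0,0,0,0,0,0.9]}}

```text
t: 31.8
eef_pos: [453.7, -18.1, 95.1]
tool_rot: [0.998, -0.062, 0.0, 0.0]
contact_force: [0.2, 0.8, -1.6]
finger_gap: 18.1
grasp_force: 30.0
```

```bash
python3 ck.py w8 451.2 -15.4
```

```text
(array([451.1, -15.4]), 36.5, 36.4, 30.4)
t 31.85 at [453.6 -17.9  95.1] head -7.12 tilt [ 0.01 -0.01] F [ 0.5 -0.2 -1.1] shift [-0.018 -0.022  0.664] az -0.025
[549, -148.6] (array([ 550. , -147.9]), 36.7, 38.8, 26.3)
[543.6, 18.7] (array([545.1,  19.9]), 36.4, 35.6, 29.7)
[458.9, 130.2] (array([460.7, 131.3]), 35.5, 36.4, 10.2)
[451.2, -15.4] None
[451.3, -156] (array([ 452.9, -156. ]), 35.5, 36.3, 2.8)
```

>>> {"fn": "step_arm", "kwargs": {"rows": [-0.01,-0.02,0.15,0,0,0,0.9,0,0,0.15,0,0,0,0.9,0,0,0.13,0,0,0,0.9,0,0,0.13,0,0,0,0.9,0,0,0.1,0,0,0,0.9,0,0,0.04,0,0,0,0.9,0,0,0,0,0,0,0.9]}}

```text
t: 32.78
eef_pos: [453.4, -16.6, 77.4]
tool_rot: [0.998, -0.061, 0.0, -0.0]
contact_force: [-0.0, -0.2, -0.9]
finger_gap: 17.8
grasp_force: 30.0
```

>>> {"fn": "step_arm", "kwargs": {"rows": [0,0,0.05,0,0,0,0.9,0,0,0.05,0,0,0,0.9,0,0,0,0,0,0,0.9]}}

```text
t: 33.15
eef_pos: [453.4, -16.7, 74.9]
tool_rot: [0.998, -0.062, 0.0, -0.0]
contact_force: [-0.7, 0.6, -1.2]
finger_gap: 18.0
grasp_force: 30.0
```

>>> {"fn": "step_arm", "kwargs": {"rows": [0,0,0.05,0,0,0,0.9,0,0,0.04,0,0,0,0.9,0,0,0,0,0,0,0.9]}}

```text
t: 33.52
eef_pos: [453.3, -16.8, 72.6]
tool_rot: [0.998, -0.062, -0.0, -0.0]
contact_force: [0.2, 0.7, -0.6]
finger_gap: 17.8
grasp_force: 30.0
```

>>> {"fn": "step_arm", "kwargs": {"rows": [0,0,0.05,0,0,0,0.9,0,0,0.04,0,0,0,0.9,0,0,0,0,0,0,0.9]}}

```text
t: 33.9
eef_pos: [453.3, -16.8, 70.4]
tool_rot: [0.998, -0.062, -0.0, -0.0]
contact_force: [-0.7, -0.3, -0.8]
finger_gap: 18.0
grasp_force: 30.0
```

>>> {"fn": "step_arm", "kwargs": {"rows": [0,0,0.04,0,0,0,0.9,0,0,0.04,0,0,0,0.9,0,0,0,0,0,0,0.9]}}

```text
t: 34.28
eef_pos: [453.3, -16.7, 68.4]
tool_rot: [0.998, -0.062, -0.0, -0.0]
contact_force: [-0.3, -0.0, -1.5]
finger_gap: 17.4
grasp_force: 30.0
```

>>> {"fn": "step_arm", "kwargs": {"rows": [0,0,0.1,0,0,0,0.9,0,0,0.1,0,0,0,0.9,0,0,0.1,0,0,0,0.9,0,0,0.1,0,0,0,0.9,0,0,0.06,0,0,0,0.9,0,0,0,0,0,0,0.9]}}

```text
t: 35.02
eef_pos: [453.2, -16.7, 56.8]
tool_rot: [0.998, -0.062, -0.0, -0.0]
contact_force: [0.8, -0.0, -0.7]
finger_gap: 17.8
grasp_force: 30.0
```

>>> {"fn": "step_arm", "kwargs": {"rows": [0,0,0.04,0,0,0,0.9,0,0,0.03,0,0,0,0.9,0,0,0,0,0,0,0.9]}}

```text
t: 35.4
eef_pos: [453.3, -16.7, 56.0]
tool_rot: [0.998, -0.061, -0.0, 0.0]
contact_force: [-2.7, 0.0, 11.4]
finger_gap: 18.0
grasp_force: 30.0
```

>>> {"fn": "step_arm", "kwargs": {"rows": [0,0,-0.3,0,0,0,0.9,0,0,-0.5,0,0,0,0.9,0,0,-0.6,0,0,0,0.9,0,0,-0.6,0,0,0,0.9,-0.065,-0.966,0,0,0,0,0.9,-0.065,-0.966,0,0,0,0,0.9,-0.065,-0.966,0,0,0,0,0.9,-0.065,-0.966,0,0,0,0,0.9,-0.065,-0.966,0,0,0,0,0.9,-0.065,-0.966,0,0,0,0,0.9,0,0,0.45,0,0,0,0.9,0,0,0,0,0,0,0.9,0,0,0,0,0,0,0.9,0,0,0,0,0,0,0.9]}}

```text
t: 37.15
eef_pos: [461.6, 127.4, 94.1]
tool_rot: [0.998, -0.062, 0.0, 0.0]
contact_force: [-0.2, 0.1, -1.5]
finger_gap: 17.6
grasp_force: 30.0
```

```bash
python3 ck.py w9 458.9 130.2
```

```text
(array([459.3, 130.5]), 36.0, 36.0, 10.6)
t 37.2 at [461.6 127.5  94.1] head -7.12 tilt [ 0.01 -0.01] F [-0.  -0.2 -1. ] shift [-0.012 -0.04   0.624] az -0.025
[549, -148.6] (array([ 550., -148.]), 36.5, 38.6, 26.0)
[543.6, 18.7] (array([545.2,  20. ]), 36.4, 35.5, 29.5)
[458.9, 130.2] None
[451.2, -15.4] (array([452.7, -14.3]), 35.8, 35.6, 31.1)
[451.3, -156] (array([ 452.9, -156.2]), 35.7, 36.3, 2.8)
```

>>> {"fn": "step_arm", "kwargs": {"rows": [-0.01,-0.02,0.15,0,0,0,0.9,0,0,0.15,0,0,0,0.9,0,0,0.13,0,0,0,0.9,0,0,0.13,0,0,0,0.9,0,0,0.08,0,0,0,0.9,0,0,0.03,0,0,0,0.9,0,0,0,0,0,0,0.9]}}

```text
t: 38.12
eef_pos: [461.3, 128.9, 77.2]
tool_rot: [0.998, -0.061, -0.0, -0.0]
contact_force: [0.1, -0.3, -1.7]
finger_gap: 17.8
grasp_force: 30.0
```

>>> {"fn": "step_arm", "kwargs": {"rows": [0,0,0.05,0,0,0,0.9,0,0,0.05,0,0,0,0.9,0,0,0,0,0,0,0.9]}}

```text
t: 38.5
eef_pos: [461.7, 128.9, 76.1]
tool_rot: [0.998, -0.061, 0.001, 0.0]
contact_force: [-4.2, -1.4, 15.5]
finger_gap: 17.7
grasp_force: 30.0
```

>>> {"fn": "step_arm", "kwargs": {"rows": [0,0,0.05,0,0,0,0.9,0,0,0.04,0,0,0,0.9,0,0,0,0,0,0,0.9]}}

```text
t: 38.88
eef_pos: [463.2, 128.6, 75.1]
tool_rot: [0.998, -0.062, 0.002, 0.001]
contact_force: [-5.0, -4.0, 25.3]
finger_gap: 17.9
grasp_force: 30.0
```

>>> {"fn": "step_arm", "kwargs": {"rows": [0,0,-0.3,0,0,0,0.9,0,0,-0.5,0,0,0,0.9,0,0,-0.6,0,0,0,0.9,0,0,-0.5,0,0,0,0.9,0.98,0.94,0,0,0,0,0.9,0.98,0.94,0,0,0,0,0.9,0.98,0.94,0,0,0,0,0.9,0.98,0.94,0,0,0,0,0.9,0.98,0.94,0,0,0,0,0.9,0.98,0.94,0,0,0,0,0.9,0.98,0.94,0,0,0,0,0.9,0.98,0.94,0,0,0,0,0.9,0.98,0.94,0,0,0,0,0.9,0,0,0.4,0,0,0,0.9,0,0,0,0,0,0,0.9,0,0,0,0,0,0,0.9]}}

```text
t: 40.88
eef_pos: [653.5, -106.7, 110.1]
tool_rot: [0.998, -0.061, -0.0, -0.0]
contact_force: [-0.3, 0.1, -2.2]
finger_gap: 17.7
grasp_force: 30.0
```

```bash
python3 - <<'E'
from bl import *
f=grab('wrist','w10'); q=gauge(f); to([655.6,-108.75,100],-7)
P=cloud(f); m=f['d']>0; S=Ro.from_euler('z',-9.8,degrees=True).as_matrix()[:2,:2]
q=P[m&(P[...,2]>42)&(P[...,2]<49)&(abs(P[...,0]-653)<35)&(abs(P[...,1]+107)<35)][:,:2]
print(np.percentile((q-[653.4,-106.85])@S,[0,1,2,98,99,100],axis=0).round(1).tolist())
t=grab('top','top3')
for b in [[549,-148.6],[543.6,18.7],[458.9,130.2],[451.2,-15.4],[451.3,-156]]: print(b,topface(t,b))
E
```

```text
2 75 x max 5.8 y [-9.8  6.5]
6 73 x max 5.7 y [-10.5   6.7]
10 69 x max 6.6 y [-8.7  5.9]
14 79 x max 7.2 y [-10.6   7. ]
18 27 x max 6.9 y [-10.8   7.2]
34 25 x max 1.6 y [-6.1  2.4]
38 23 x max 1.6 y [-6.9  2.5]
42 29 x max 1.7 y [-6.9  3.6]
46 17 x max 1.4 y [-7.2  3.4]
t 40.92 at [ 653.8 -106.8  110.4] head -6.95 tilt [-0.    0.03] F [ 0.   0.2 -1.1] shift [0.082 0.071 0.415] az 0.010
[[-18.3, -20.1], [-16.3, -19.7], [-15.2, -19.4], [19.8, 19.4], [19.9, 19.6], [20.1, 20.0]]
[549, -148.6] (array([ 548.6, -145.3]), 36.4, 31.8, 25.1)
[543.6, 18.7] (array([545.1,  19.9]), 36.2, 35.6, 29.6)
[458.9, 130.2] (array([460.7, 131.3]), 35.5, 36.2, 10.2)
[451.2, -15.4] (array([452.7, -14.4]), 35.9, 35.6, 31.1)
[451.3, -156] (array([ 452.8, -156.2]), 35.7, 36.5, 2.8)
```

View pics/w10.png

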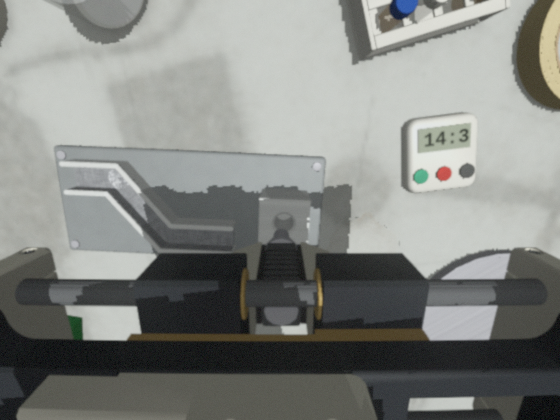

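>>> {"fn": "step_arm", "kwargs": {"rows": [0.12,0.07,0,0,0.2,0,0.9,0,0,0.1,0,0,0,0.9,0,0,0.1,0,0,0,0.9,0,0,0,0,0,0,0.9,0,0,0,0,0,0,0.9]}}

```text
t: 41.6
eef_pos: [657.0, -110.3, 104.9]
tool_rot: [0.998, -0.062, 0.009, 0.0]
contact_force: [0.3, -0.7, -1.0]
finger_gap: 17.4
grasp_force: 30.0
```

```bash
python3 - <<'E'
from bl import *
f=grab('wrist','w11'); to([656.7,-108.9,95],-7); s,R,h=head(); P=cloud(f)
Q=P-s['eef_pos']; Q=Q@Ro.from_euler('z',-7,degrees=True).as_matrix()  # level frame: x ahead, y left
m=(f['d']>0)&(np.hypot(Q[...,0],Q[...,1])<16)&(Q[...,2]<2)&(Q[...,2]>-52); q=Q[m]
for lo in range(2,54,4):
    k=q[(-q[:,2]>=lo)&(-q[:,2]<lo+4)]
    if len(k)>4: print(lo,len(k),np.percentile(k[:,0],97).round(1),np.percentile(k[:,1],[2,98]).round(1))
E
```

```text
t 41.65 at [ 657.  -110.3  105. ] head -7.06 tilt [ 1.   -0.12] F [ 0.4 -1.6 -1.5] shift [-0.028 -0.052  0.399] az -0.011
2 72 6.1 [-6.7 10.1]
6 66 6.1 [-6.8  9.7]
10 84 7.1 [-5.5  9.6]
14 69 7.5 [-7.3 10.7]
18 20 7.1 [-7.3 10.8]
30 6 2.9 [-1.1  4.7]
34 22 2.5 [-2.5  6. ]
38 28 2.5 [-3.2  6.8]
42 26 2.3 [-3.3  6.9]
46 16 2.4 [-3.5  7.1]
```

>>> {"fn": "step_arm", "kwargs": {"rows": [-0.02,-0.07,0.1,0,0,0,0.9,0,0,0.1,0,0,0,0.9,0,0,0.1,0,0,0,0.9,0,0,0.1,0,0,0,0.9,0,0,0.1,0,0,0,0.9,0,0,0,0,0,0,0.9]}}

```text
t: 42.4
eef_pos: [656.7, -108.6, 92.2]
tool_rot: [0.998, -0.062, 0.008, 0.001]
contact_force: [0.5, 0.7, -0.5]
finger_gap: 18.1
grasp_force: 30.0
```

```bash
python3 -c "
from h import *
to([656.7,-108.55,66],-7)"
```

```text
t 42.4 at [ 656.7 -108.6   92.2] head -7.05 tilt [ 0.97 -0.12] F [ 0.5  0.7 -0.5] shift [-0.018 -0.     1.047] az -0.011
```

>>> {"fn": "step_arm", "kwargs": {"rows": [-0.004,0,0.15,0,0,0,0.9,-0.004,0,0.15,0,0,0,0.9,-0.004,0,0.15,0,0,0,0.9,-0.004,0,0.15,0,0,0,0.9,-0.004,0,0.15,0,0,0,0.9,0,0,0.12,0,0,0,0.9,0,0,0,0,0,0,0.9]}}

```text
t: 43.28
eef_pos: [656.6, -108.5, 70.4]
tool_rot: [0.998, -0.062, 0.008, 0.0]
contact_force: [-0.6, -0.5, -1.9]
finger_gap: 17.9
grasp_force: 30.0
```

>>> {"fn": "step_arm", "kwargs": {"rows": [0,0,0.06,0,0,0,0.9,0,0,0.06,0,0,0,0.9,0,0,0.04,0,0,0,0.9,0,0,0,0,0,0,0.9]}}

```text
t: 43.78
eef_pos: [656.8, -108.6, 66.7]
tool_rot: [0.998, -0.062, 0.009, 0.001]
contact_force: [0.3, 0.0, -0.8]
finger_gap: 17.8
grasp_force: 30.0
```

>>> {"fn": "step_arm", "kwargs": {"rows": [0,0,0.04,0,0,0,0.9,0,0,0.03,0,0,0,0.9,0,0,0,0,0,0,0.9]}}

```text
t: 44.15
eef_pos: [657.0, -108.5, 65.7]
tool_rot: [0.998, -0.062, 0.009, 0.001]
contact_force: [-1.6, -0.9, 6.4]
finger_gap: 17.7
grasp_force: 30.0
```

>>> {"fn": "step_arm", "kwargs": {"rows": [0,0,0,0,0,0,0.5,0,0,0,0,0,0,0.5,0,0,0,0,0,0,0.2,0,0,0,0,0,0,0,0,0,-0.3,0,0,0,0,0,0,-0.7,0,-0.2,0,0,0,0,-1,0,0,0,0,0,0,-1,0,0,0,0,-0.4,0.2,-0.3,0,0,0,0,-0.9,0.48,0,0,0,0,0,-0.9,0.48,0,0,0,0,0,-0.9,0.48,0,0,0,0,0,-0.9,0.48,0,0,0,0,0,0,0,0,0,0,0,0]}}

```text
t: 45.9
eef_pos: [547.9, -150.5, 146.8]
tool_rot: [0.998, -0.063, -0.001, 0.001]
contact_force: [0.4, -0.3, 0.3]
finger_gap: 92.0
grasp_force: 0.0
```

```bash
python3 - <<'E'
from bl import *
f=grab('wrist','w12'); t=grab('top','top4'); to([549,-150,90],26.5)
for F in(f,t):
    P=cloud(F); m=F['d']>0
    for lo,hi in((40,50),(104,122)):
        q=P[m&(P[...,2]>lo)&(P[...,2]<hi)&(abs(P[...,0]-653)<45)&(abs(P[...,1]+110)<45)]
        if len(q)>9: print(lo,len(q),np.median(q,0).round(1),cv2.minAreaRect(q[:,:2].astype(np.float32)))
for b in [[549,-148.6],[543.6,18.7],[458.9,130.2],[451.2,-15.4],[451.3,-156]]: print(b,'top',topface(t,b),'wr',topface(f,b))
print('tray',onplane(t,[[118,194],[190,200],[187,270],[113,267]],14).round(1).tolist())
im=np.vstack([cv2.resize(cv2.imread('pics/top4.png')[185:280,100:300],(800,380)),]); cv2.imwrite('pics/c3.png',im)
E
```

```text
t 46.0 at [ 550.7 -149.   147.5] head -7.1 tilt [ 0.02 -0.  ] F [ 0.6 -0.2 -0. ] shift [-0.063  0.049  2.299] az -6.719
40 1399 [ 645.4 -116.5   45.5] ((653.24951171875, -107.64241027832031), (40.725990295410156, 40.00553512573242), 79.52058410644531)
104 1040 [ 653.5 -107.9  112.6] ((653.8533935546875, -106.5672607421875), (18.856992721557617, 18.605091094970703), 82.8793716430664)
40 197 [ 646.7 -101.4   45.2] ((654.5615234375, -106.99482727050781), (42.39520263671875, 40.992305755615234), 79.98809051513672)
104 81 [ 655.  -105.6  112.2] ((655.4094848632812, -106.68970489501953), (19.919641494750977, 18.61171531677246), 83.61249542236328)
[549, -148.6] top None wr (array([ 548.7, -148.2]), 36.7, 36.1, 27.1)
[543.6, 18.7] top (array([545.2,  20. ]), 36.5, 35.6, 30.0) wr (array([543.2,  18.6]), 36.5, 39.0, 28.6)
[458.9, 130.2] top (array([460.7, 131.1]), 35.5, 35.5, 9.8) wr None
[451.2, -15.4] top (array([452.8, -14.4]), 35.8, 35.6, 31.1) wr (array([442. , -33.9]), 6.3, 18.0, -37.2)
[451.3, -156] top (array([ 452.9, -156.6]), 35.6, 36.7, 2.7) wr (array([ 451.3, -155.2]), 37.7, 35.5, 1.1)
tray [[577.6, 401.4, 14.0], [560.0, 230.6, 14.0], [394.7, 238.7, 14.0], [405.3, 412.7, 14.0]]
```

View pics/w12.png

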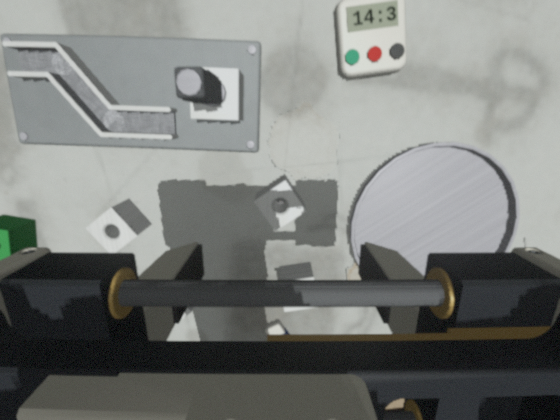

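The gauge is home and upright at (190,82). Now picking the first good block at (281,206).

>>> {"fn": "step_arm", "kwargs": {"rows": [-0.05,0.03,0.4,0,0,-0.97,0,0,0,0.4,0,0,-0.97,0,0,0,0.4,0,0,-0.97,0,0,0,0.4,0,0,-0.97,0,0,0,0.4,0,0,-0.97,0,0,0,0.4,0,0,-0.97,0,0,0,0.4,0,0,-0.97,0,0,0,0.9,0,0,0,0.2,0,0,0.9,0,0,0,0.3,0,0,0.7,0,0,0,0.4,0,0,0.26,0,0,0,0.4,0,0,0,0,0,0,0.5,0,0,0,0,0,0,0.6,0,0,0,0,0,0,0.75,0,0,0,0,0,0,0.75,0,0,0,0,0,0,0.75], "force": 25}}

```text
t: 48.0
eef_pos: [550.0, -149.5, 9.2]
tool_rot: [0.973, 0.232, 0.001, 0.0]
contact_force: [0.5, 0.1, 4.8]
finger_gap: 35.9
grasp_force: 25.0
```

```bash
python3 -c "
from h import *
to([484,315,120],-5); print(manip.read_state()['finger_gap'],manip.read_state()['grasp_force'])"
```

```text
t 48.0 at [ 550.  -149.5    9.2] head 26.89 tilt [ 0.08 -0.03] F [0.5 0.1 4.8] shift [  6.052 -17.763  -4.443] az 6.377
35.91651572272004 24.99890886247158
```

>>> {"fn": "step_arm", "kwargs": {"rows": [0,0,-0.7,0,0,0,0.75,0,0,-1,0,0,0,0.75,0.458,-0.994,-1,0,0,0,0.75,0.458,-0.994,0,0,0,0,0.75,0.458,-0.994,0,0,0,0,0.75,0.458,-0.994,0,0,0,0,0.75,0.458,-0.994,0,0,0,0,0.75,0.458,-0.994,0,0,0,0,0.75,0.458,-0.994,0,0,0,0,0.75,0.458,-0.994,0,0,0,0,0.75,0.458,-0.994,0,0,0,0,0.75,0.458,-0.994,0,0,0,0,0.75,0.458,-0.994,0,0,0,0,0.75,0.458,-0.994,0,0,0,0,0.75,0.458,-0.994,0,0,0,0,0.75,0.458,-0.994,0,0,0,0,0.75,0.458,-0.994,0,0,0,0,0.75,0.458,-0.994,0,0,0,0,0.75,0.458,-0.994,0,0,0,0,0.75,0,0,0,0,0,0.9,0.75]}}

```text
t: 50.5
eef_pos: [530.5, 319.0, 77.0]
tool_rot: [0.981, 0.195, 0.0, -0.001]
contact_force: [-0.9, -0.3, -0.5]
finger_gap: 36.0
grasp_force: 25.0
```

>>> {"fn": "step_arm", "kwargs": {"rows": [0,0,0,0,0,0.9,0.75,0,0,0,0,0,0.9,0.75,0,0,0,0,0,0.9,0.75,0,0,0,0,0,0.9,0.75,0,0,0,0,0,0.9,0.75,0,0,0,0,0,0.98,0.75,0,0,0,0,0,0,0.75,0,0,0,0,0,0,0.75]}}

```text
t: 51.5
eef_pos: [531.8, 315.5, 76.4]
tool_rot: [0.999, -0.043, 0.0, 0.0]
contact_force: [0.3, -0.2, -1.7]
finger_gap: 35.8
grasp_force: 25.0
```

```bash
python3 - <<'E'
from h import *
f=grab('wrist','w13'); to([532.8,315.6,20],-5)
P=cloud(f); m=(f['d']>0)&(P[...,2]>10)&(P[...,2]<17)&(abs(P[...,0]-484)<130)&(abs(P[...,1]-320)<130)
q=P[m][:,:2].astype(np.float32); print(len(q),cv2.minAreaRect(q))
t=load('top4');P=cloud(t); m=(t['d']>0)&(P[...,2]>9)&(P[...,2]<17)&(abs(P[...,0]-484)<110)&(abs(P[...,1]-320)<110)
q=P[m][:,:2].astype(np.float32); print(len(q),cv2.minAreaRect(q))
m=(t['d']>0)&(P[...,2]>9)&(P[...,2]<17)&(abs(P[...,0]-497)<110)&(abs(P[...,1]+305)<110)
q=P[m][:,:2].astype(np.float32); print(len(q),cv2.minEnclosingCircle(q))
E
```

```text
t 51.55 at [531.7 315.4  76.2] head -4.92 tilt [-0.  0.] F [ 0.8  0.1 -0.6] shift [ 0.042 -0.01   2.249] az 0.016
2294 ((539.9710693359375, 321.2207946777344), (176.58372497558594, 67.5796890258789), 85.64155578613281)
565 ((486.6075134277344, 326.2186279296875), (176.88955688476562, 178.25222778320312), 85.46656036376953)
99 ((510.26763916015625, -380.23345947265625), 47.775108337402344)
```

View pics/w13.png

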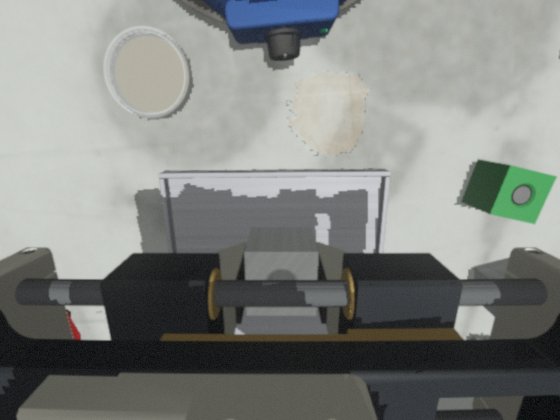

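>>> {"fn": "step_arm", "kwargs": {"rows": [0.04,-0.05,0.8,0,0,0,0.75,0,0,0.8,0,0,0,0.75,0,0,0.6,0,0,0,0.75,0,0,0.2,0,0,0,0.75,0,0,0.11,0,0,0,0.75,0,0,0,0,0,0,0.75,0,0,0,0,0,0,0.75]}}

```text
t: 52.42
eef_pos: [533.5, 317.0, 13.7]
tool_rot: [0.999, -0.044, 0.001, -0.0]
contact_force: [0.5, 0.1, -1.2]
finger_gap: 35.9
grasp_force: 25.0
```

>>> {"fn": "step_arm", "kwargs": {"rows": [0,0,0.03,0,0,0,0.75,0,0,0,0,0,0,0.5,0,0,0,0,0,0,0.4,0,0,-0.3,0,0,0,0.35,0,0,-1,0,0,0,0.3,0,0,-1,0,0,0,0.2,0.123,0.992,-0.4,0,0,0,0,0.123,0.992,0,0,0,0,0,0.123,0.992,0,0,0,0,0,0.123,0.992,0,0,0,0,0,0.123,0.992,0,0,0,0,0,0.123,0.992,0,0,0,0,0,0.123,0.992,0,0,0,0,0,0.123,0.992,0,0,0,0,0,0.123,0.992,0,0,0,0,0,0.123,0.992,0,0,0,0,0,0.123,0.992,0,0,0,0,0,0.123,0.992,0,0,0,0,0,0,0,0,0,0,-0.85,0]}}

```text
t: 54.8
eef_pos: [544.0, 13.7, 80.4]
tool_rot: [1.0, -0.008, 0.0, 0.001]
contact_force: [-1.0, 1.2, 0.1]
finger_gap: 92.0
grasp_force: 0.0
```

>>> {"fn": "step_arm", "kwargs": {"rows": [0,0,0,0,0,-0.85,0,0,0,0,0,0,-0.85,0,0,0,0,0,0,-0.85,0,0,0,0,0,0,-0.85,0,0,0,0,0,0,-0.85,0,0,0,0,0,0,-0.85,0,0,0,0,0,0,-0.85,0,0,0,0,0,0,0,0,0,0,0,0,0,0,0]}}

```text
t: 55.92
eef_pos: [543.9, 16.8, 80.2]
tool_rot: [0.968, 0.25, 0.0, 0.0]
contact_force: [0.4, -0.3, 0.2]
finger_gap: 92.2
grasp_force: 0.0
```

```bash
cat > pk.py <<'E'
import sys
from bl import *
tag,x,y=sys.argv[1],float(sys.argv[2]),float(sys.argv[3])
f=grab('wrist',tag); t=grab('top',tag+'t'); r=topface(f,[x,y]); print(r)
for b in [[549,-148.6],[543.6,18.7],[458.9,130.2],[451.2,-15.4],[451.3,-156],[533,318],[484,322]]: print(b,topface(t,b,(32,45)),topface(f,b,(32,45)))
s,R,h=head()
if r: to(np.array([*r[0],9])-np.r_[(R@[0,-1.65,0])[:2],0],r[3])
E
python3 pk.py w14 543.4 18.7
```

```text
(array([543.4,  18.8]), 36.9, 36.0, 29.0)
[549, -148.6] None None
[543.6, 18.7] None (array([543.4,  18.8]), 36.9, 36.0, 29.0)
[458.9, 130.2] (array([460.6, 131.2]), 35.5, 36.4, 9.9) (array([467.9, 131.7]), 19.4, 37.6, 12.4)
[451.2, -15.4] None (array([459.3, -10.8]), 20.3, 35.0, 31.4)
[451.3, -156] (array([ 452.9, -156.2]), 35.6, 36.4, 2.7) (array([ 444.1, -154.6]), 9.1, 15.3, 1.9)
[533, 318] (array([534.2, 318.4]), 36.9, 36.0, -6.3) None
[484, 322] None None
t 56.02 at [543.8  16.9  80.1] head 28.94 tilt [ 0.01 -0.01] F [-0.3  0.5 -0.3] shift [ 0.021 -0.01   2.845] az -0.012
```

>>> {"fn": "step_arm", "kwargs": {"rows": [0.02,-0.01,0.9,0,0,0,0.2,0,0,0.9,0,0,0,0.3,0,0,0.7,0,0,0,0.4,0,0,0.35,0,0,0,0.45,0,0,0,0,0,0,0.55,0,0,0,0,0,0,0.75,0,0,0,0,0,0,0.75,0,0,0,0,0,0,0.75,0,0,0,0,0,0,0.75]}}

```text
t: 57.15
eef_pos: [544.6, 17.4, 9.3]
tool_rot: [0.968, 0.25, 0.001, 0.0]
contact_force: [0.2, 0.4, 3.9]
finger_gap: 36.1
grasp_force: 25.0
```

>>> {"fn": "step_arm", "kwargs": {"rows": [0,0,-0.7,0,0,0,0.75,0,0,-1,0,0,0,0.75,0.314,-0.989,-1,0,0,0,0.75,0.314,-0.989,0,0,0,0,0.75,0.314,-0.989,0,0,0,0,0.75,0.314,-0.989,0,0,0,0,0.75,0.314,-0.989,0,0,0,0,0.75,0.314,-0.989,0,0,0,0,0.75,0.314,-0.989,0,0,0,0,0.75,0.314,-0.989,0,0,0,0,0.75,0.314,-0.989,0,0,0,0,0.75,0.314,-0.989,0,0,0,0,0.75,0.314,-0.989,0,0,0,0,0.75,0.314,-0.989,0,0,0,0,0.75,0,0,0,0,0,0.97,0.75,0,0,0,0,0,0.97,0.75,0,0,0,0,0,0.97,0.75,0,0,0,0,0,0.97,0.75,0,0,0,0,0,0.97,0.75,0,0,0,0,0,0.97,0.75]}}

```text
t: 59.65
eef_pos: [482.5, 322.5, 77.0]
tool_rot: [1.0, -0.002, -0.0, -0.0]
contact_force: [0.1, 1.1, -0.4]
finger_gap: 35.8
grasp_force: 25.0
```

>>> {"fn": "step_arm", "kwargs": {"rows": [0,0,0,0,0,0.97,0.75,0,0,0,0,0,0,0.75,0,0,0,0,0,0,0.75,0,0,0,0,0,0,0.75]}}

```text
t: 60.15
eef_pos: [482.6, 322.5, 76.4]
tool_rot: [0.999, -0.043, -0.0, -0.0]
contact_force: [-0.2, 0.3, -1.9]
finger_gap: 35.8
grasp_force: 25.0
```

```bash
python3 -c "
from h import *
to([482.5,322,13.2],-5); print(manip.read_state()['finger_gap'],manip.read_state()['grasp_force'])"
```

```text
t 60.15 at [482.6 322.5  76.4] head -4.9 tilt [-0.01  0.01] F [-0.2  0.3 -1.9] shift [-0.003  0.022  2.527] az 0.019
35.752213591456275 24.99982723966241
```

>>> {"fn": "step_arm", "kwargs": {"rows": [0,0.02,0.8,0,0,0,0.75,0,0,0.8,0,0,0,0.75,0,0,0.6,0,0,0,0.75,0,0,0.2,0,0,0,0.75,0,0,0.14,0,0,0,0.75,0,0,0,0,0,0,0.75,0,0,0,0,0,0,0.5,0,0,0,0,0,0,0.45,0,0,-0.3,0,0,0,0.4,0,0,-1,0,0,0,0.3,0,0,-1,0,0,0,0.2,0,0,-0.4,0,0,0,0]}}

```text
t: 61.65
eef_pos: [483.6, 322.8, 82.2]
tool_rot: [0.999, -0.043, 0.001, -0.001]
contact_force: [0.2, 0.7, -0.0]
finger_gap: 79.1
grasp_force: 0.0
```

>>> {"fn": "step_arm", "kwargs": {"rows": [0,0.973,0,0,0,0,0,0,0.973,0,0,0,0,0,0,0.973,0,0,0,0,0,0,0.973,0,0,0,0,0,0,0.973,0,0,0,0,0,0,0.973,0,0,0,0,0,0,0.973,0,0,0,0,0,0,0.973,0,0,0,0,0,0,0.973,0,0,0,0,0,0,0.973,0,0,0,0,0,0,0.973,0,0,0,0,0,0,0.973,0,0,0,0,0,0,0.973,0,0,0,0,0,0,0.973,0,0,0,0,0,0,0,0,0,0,-0.88,0,0,0,0,0,0,-0.88,0,0,0,0,0,0,-0.88,0,0,0,0,0,0,-0.88,0,0,0,0,0,0,-0.88,0,0,0,0,0,0,-0.88,0]}}

```text
t: 64.15
eef_pos: [453.0, -17.3, 80.1]
tool_rot: [0.982, 0.187, -0.0, -0.0]
contact_force: [1.2, 0.2, 0.2]
finger_gap: 92.0
grasp_force: 0.0
```

>>> {"fn": "step_arm", "kwargs": {"rows": [0,0,0,0,0,-0.88,0,0,0,0,0,0,-0.88,0,0,0,0,0,0,0,0,0,0,0,0,0,0,0]}}

```text
t: 64.65
eef_pos: [453.1, -17.3, 80.1]
tool_rot: [0.966, 0.26, -0.0, -0.0]
contact_force: [0.0, -0.1, -1.0]
finger_gap: 91.9
grasp_force: 0.0
```

```bash
python3 pk.py w15 451.2 -15.4
```

```text
(array([450.8, -15.5]), 36.9, 36.0, 30.3)
[549, -148.6] None None
[543.6, 18.7] None None
[458.9, 130.2] (array([460.6, 131.5]), 35.5, 36.0, 10.2) (array([458.7, 130. ]), 37.0, 37.6, 10.9)
[451.2, -15.4] None (array([450.8, -15.5]), 36.9, 36.0, 30.3)
[451.3, -156] (array([ 452.9, -156.2]), 35.7, 36.7, 2.7) None
[533, 318] (array([525.7, 319.8]), 37.3, 52.6, -5.3) None
[484, 322] (array([492.1, 323.5]), 36.3, 51.8, -4.3) None
t 64.75 at [453.2 -17.3  80.2] head 30.19 tilt [ 0. -0.] F [-0.2 -1.   0.3] shift [-0.048 -0.043  2.848] az -0.022
```

>>> {"fn": "step_arm", "kwargs": {"rows": [-0.05,-0.04,0.9,0,0,0,0.2,0,0,0.9,0,0,0,0.3,0,0,0.7,0,0,0,0.4,0,0,0.35,0,0,0,0.45,0,0,0,0,0,0,0.55,0,0,0,0,0,0,0.75,0,0,0,0,0,0,0.75,0,0,0,0,0,0,0.75,0,0,0,0,0,0,0.75]}}

```text
t: 65.88
eef_pos: [452.1, -17.1, 9.5]
tool_rot: [0.965, 0.261, 0.0, 0.0]
contact_force: [-1.2, 0.3, 5.7]
finger_gap: 35.6
grasp_force: 25.0
```

>>> {"fn": "step_arm", "kwargs": {"rows": [0,0,-0.7,0,0,0,0.75,0,0,-1,0,0,0,0.75,0.483,-0.942,-1,0,0,0,0.75,0.483,-0.942,0,0,0,0,0.75,0.483,-0.942,0,0,0,0,0.75,0.483,-0.942,0,0,0,0,0.75,0.483,-0.942,0,0,0,0,0.75,0.483,-0.942,0,0,0,0,0.75,0.483,-0.942,0,0,0,0,0.75,0.483,-0.942,0,0,0,0,0.75,0.483,-0.942,0,0,0,0,0.75,0.483,-0.942,0,0,0,0,0.75,0.483,-0.942,0,0,0,0,0.75,0.483,-0.942,0,0,0,0,0.75,0.483,-0.942,0,0,0,0,0.75,0,0,0,0,0,0.88,0.75,0,0,0,0,0,0.88,0.75,0,0,0,0,0,0.88,0.75,0,0,0,0,0,0.88,0.75,0,0,0,0,0,0.88,0.75]}}

```text
t: 68.38
eef_pos: [432.7, 326.1, 76.1]
tool_rot: [0.998, 0.071, -0.0, 0.0]
contact_force: [-0.6, 0.1, -1.1]
finger_gap: 35.5
grasp_force: 25.0
```

>>> {"fn": "step_arm", "kwargs": {"rows": [0,0,0,0,0,0.88,0.75,0,0,0,0,0,0.88,0.75,0,0,0,0,0,0.88,0.75,0,0,0,0,0,0,0.75,0,0,0,0,0,0,0.75,0,0,0,0,0,0,0.75]}}

```text
t: 69.12
eef_pos: [432.9, 326.5, 76.4]
tool_rot: [0.999, -0.043, -0.0, 0.0]
contact_force: [-0.4, 0.5, -1.0]
finger_gap: 35.8
grasp_force: 25.0
```

```bash
python3 -c "
from h import *
to([433.5,327,13.2],-5); print(manip.read_state()['finger_gap'],manip.read_state()['grasp_force'])"
```

```text
t 69.12 at [432.9 326.5  76.4] head -4.91 tilt [-0.01 -0.  ] F [-0.4  0.5 -1. ] shift [ 0.021 -0.023  2.526] az 0.018
35.81711293678184 24.992967629805207
```

>>> {"fn": "step_arm", "kwargs": {"rows": [0.02,-0.02,0.8,0,0,0,0.75,0,0,0.8,0,0,0,0.75,0,0,0.6,0,0,0,0.75,0,0,0.2,0,0,0,0.75,0,0,0.14,0,0,0,0.75,0,0,0,0,0,0,0.75,0,0,0,0,0,0,0.5,0,0,0,0,0,0,0.45,0,0,-0.3,0,0,0,0.4,0,0,-1,0,0,0,0.3,0,0,-1,0,0,0,0.2,0,0,-0.4,0,0,0,0]}}

```text
t: 70.62
eef_pos: [434.5, 327.7, 82.3]
tool_rot: [0.999, -0.043, 0.001, -0.001]
contact_force: [0.1, 0.2, 0.1]
finger_gap: 78.9
grasp_force: 0.0
```

>>> {"fn": "step_arm", "kwargs": {"rows": [0.214,0.977,0,0,0,0,0,0.214,0.977,0,0,0,0,0,0.214,0.977,0,0,0,0,0,0.214,0.977,0,0,0,0,0,0.214,0.977,0,0,0,0,0,0.214,0.977,0,0,0,0,0,0.214,0.977,0,0,0,0,0,0.214,0.977,0,0,0,0,0,0,0,0,0,0,-0.78,0,0,0,0,0,0,-0.78,0,0,0,0,0,0,-0.78,0,0,0,0,0,0,-0.78,0,0,0,0,0,0,0,0,0,0,0,0,0,0,0]}}

```text
t: 72.38
eef_pos: [459.2, 128.5, 80.4]
tool_rot: [0.996, 0.092, -0.0, 0.0]
contact_force: [0.1, -0.9, -0.4]
finger_gap: 91.4
grasp_force: 0.0
```

```bash
python3 pk.py w16 458.8 130.2
```

```text
(array([458.8, 130.4]), 36.9, 36.0, 10.0)
[549, -148.6] None None
[543.6, 18.7] None None
[458.9, 130.2] None (array([458.8, 130.4]), 36.9, 36.0, 10.0)
[451.2, -15.4] None None
[451.3, -156] (array([ 452.9, -156.2]), 35.6, 36.3, 2.7) None
[533, 318] (array([525.8, 319.3]), 37.3, 52.9, -4.1) (array([524.2, 314. ]), 29.0, 50.9, -5.2)
[484, 322] (array([483.6, 324.8]), 36.7, 65.7, -4.4) (array([484.3, 318.6]), 67.9, 31.8, 4.3)
t 72.47 at [459.3 128.6  80.4] head 10.6 tilt [-0. -0.] F [-0.6 -0.6 -0.1] shift [-0.006 -0.009  2.857] az 0.119
```

>>> {"fn": "step_arm", "kwargs": {"rows": [0,0,0.9,0,0,0.1,0.2,0,0,0.9,0,0,0,0.3,0,0,0.7,0,0,0,0.4,0,0,0.35,0,0,0,0.45,0,0,0,0,0,0,0.55,0,0,0,0,0,0,0.75,0,0,0,0,0,0,0.75,0,0,0,0,0,0,0.75,0,0,0,0,0,0,0.75]}}

```text
t: 73.6
eef_pos: [459.7, 128.7, 9.7]
tool_rot: [0.996, 0.088, 0.0, -0.0]
contact_force: [-1.3, -0.3, 4.2]
finger_gap: 36.0
grasp_force: 25.0
```

>>> {"fn": "step_arm", "kwargs": {"rows": [0,0,-0.7,0,0,0,0.75,0,0,-1,0,0,0,0.75,-0.025,0.978,-1,0,0,0,0.75,-0.025,0.978,0,0,0,0,0.75,-0.025,0.978,0,0,0,0,0.75,-0.025,0.978,0,0,0,0,0.75,-0.025,0.978,0,0,0,0,0.75,-0.025,0.978,0,0,0,0,0.75,-0.025,0.978,0,0,0,0,0.75,-0.025,0.978,0,0,0,0,0.75,-0.025,0.978,0,0,0,0,0.75,-0.025,0.978,0,0,0,0,0.75,-0.025,0.978,0,0,0,0,0.75,-0.025,0.978,0,0,0,0,0.75,-0.025,0.978,0,0,0,0,0.75,-0.025,0.978,0,0,0,0,0.75,-0.025,0.978,0,0,0,0,0.75,-0.025,0.978,0,0,0,0,0.75,-0.025,0.978,0,0,0,0,0.75,-0.025,0.978,0,0,0,0,0.75]}}

```text
t: 76.1
eef_pos: [526.0, -307.7, 77.4]
tool_rot: [0.996, 0.088, 0.0, 0.0]
contact_force: [-0.2, -0.1, -0.1]
finger_gap: 36.0
grasp_force: 25.0
```

>>> {"fn": "step_arm", "kwargs": {"rows": [0,0,0,0,0,0,0.75,0,0,0,0,0,0,0.75]}}

```text
t: 76.35
eef_pos: [525.7, -305.6, 76.8]
tool_rot: [0.996, 0.089, -0.0, -0.001]
contact_force: [0.7, 0.5, -0.9]
finger_gap: 35.9
grasp_force: 25.0
```

```bash
python3 - <<'E'
from h import *
to([529,-306,13.2],10); print(manip.read_state()['finger_gap'],manip.read_state()['grasp_force'])
f=grab('wrist','w17'); P=cloud(f); m=(f['d']>0)&(P[...,2]>9)&(P[...,2]<17)&(abs(P[...,0]-496)<110)&(abs(P[...,1]+306)<110)
q=P[m][:,:2]; 
A=np.c_[2*q,np.ones(len(q))]
for i in range(5):
    s=np.linalg.lstsq(A,(q**2).sum(1),rcond=None)[0]; r=np.sqrt(s[2]+s[0]**2+s[1]**2); e=abs(np.hypot(*(q-s[:2]).T)-r); k=e<6; q,A=q[k],A[k]
print(len(q),s[:2],r)
E
```

```text
t 76.35 at [ 525.7 -305.6   76.8] head 10.17 tilt [-0.01  0.06] F [ 0.7  0.5 -0.9] shift [0.129 0.043 2.543] az 0.033
35.91267771958365 24.968176610523187
2139 [ 498.65115169 -307.03434106] 86.18044209846903
```

>>> {"fn": "step_arm", "kwargs": {"rows": [0.15,0.04,0.8,0,0,0,0.75,0,0,0.8,0,0,0,0.75,0,0,0.6,0,0,0,0.75,0,0,0.2,0,0,0,0.75,0,0,0.15,0,0,0,0.75,0,0,0,0,0,0,0.75,0,0,0,0,0,0,0.5,0,0,0,0,0,0,0.45,0,0,-0.3,0,0,0,0.4,0,0,-1,0,0,0,0.3,0,0,-1,0,0,0,0.2,0,0,-0.4,0,0,0,0]}}

```text
t: 77.9
eef_pos: [530.8, -307.5, 82.5]
tool_rot: [0.996, 0.088, 0.001, 0.001]
contact_force: [0.2, -0.9, -0.7]
finger_gap: 79.2
grasp_force: 0.0
```

>>> {"fn": "step_arm", "kwargs": {"rows": [-0.291,-0.915,0,0,0,0,0,-0.291,-0.915,0,0,0,0,0,-0.291,-0.915,0,0,0,0,0,-0.291,-0.915,0,0,0,0,0,-0.291,-0.915,0,0,0,0,0,-0.291,-0.915,0,0,0,0,0,-0.291,-0.915,0,0,0,0,0,0,0,0,0,0,0.75,0,0,0,0,0,0,0.75,0,0,0,0,0,0,0,0,0,0,0,0,0,0,0]}}

```text
t: 79.28
eef_pos: [451.2, -158.2, 80.3]
tool_rot: [1.0, 0.024, -0.0, -0.0]
contact_force: [0.7, -0.1, -0.3]
finger_gap: 91.9
grasp_force: 0.0
```

```bash
python3 pk.py w18 451.3 -155.5
```

```text
(array([ 451.5, -155.5]), 36.8, 35.9, 1.8)
[549, -148.6] None None
[543.6, 18.7] None None
[458.9, 130.2] None None
[451.2, -15.4] None None
[451.3, -156] None (array([ 451.5, -155.5]), 36.8, 35.9, 1.8)
[533, 318] (array([525.7, 319.8]), 36.8, 52.6, -5.8) None
[484, 322] (array([483.7, 324.6]), 37.2, 65.5, -3.6) None
t 79.38 at [ 451.2 -158.3   80.4] head 2.68 tilt [-0.01  0.01] F [ 0.7 -0.2 -0. ] shift [ 0.016 -0.044  2.855] az 0.176
```

>>> {"fn": "step_arm", "kwargs": {"rows": [0.01,-0.04,0.9,0,0,0.15,0.2,0,0,0.9,0,0,0,0.3,0,0,0.7,0,0,0,0.4,0,0,0.35,0,0,0,0.45,0,0,0,0,0,0,0.55,0,0,0,0,0,0,0.75,0,0,0,0,0,0,0.75,0,0,0,0,0,0,0.75,0,0,0,0,0,0,0.75]}}

```text
t: 80.5
eef_pos: [451.9, -157.4, 9.8]
tool_rot: [1.0, 0.016, 0.0, 0.0]
contact_force: [-1.2, 0.9, 4.3]
finger_gap: 36.0
grasp_force: 25.0
```

>>> {"fn": "step_arm", "kwargs": {"rows": [0,0,-0.7,0,0,0,0.75,0,0,-1,0,0,0,0.75,0,0,-1,0,0,0,0.75,0.047,0.864,0,0,0,0,0.75,0.047,0.864,0,0,0,0,0.75,0.047,0.864,0,0,0,0,0.75,0.047,0.864,0,0,0,0,0.75,0.047,0.864,0,0,0,0,0.75,0.047,0.864,0,0,0,0,0.75,0.047,0.864,0,0,0,0,0.75,0,0,0,0,0,0,0.75,0,0,0,0,0,0,0.75,0,0,0,0,0,0,0.75]}}

```text
t: 82.12
eef_pos: [464.8, -306.8, 76.6]
tool_rot: [1.0, 0.017, -0.0, -0.0]
contact_force: [0.3, -0.1, -1.9]
finger_gap: 35.9
grasp_force: 25.0
```

```bash
python3 -c "
from h import *
to([465,-308,13.2],2); print(manip.read_state()['finger_gap'],manip.read_state()['grasp_force'])"
```

```text
t 82.12 at [ 464.8 -306.8   76.6] head 1.98 tilt [-0.01  0.05] F [ 0.3 -0.1 -1.9] shift [0.005 0.049 2.537] az -0.004
35.89470696364609 25.000002924352884
```

Place it, lift well clear, and check the final scene.

>>> {"fn": "step_arm", "kwargs": {"rows": [0,0.04,0.8,0,0,0,0.75,0,0,0.8,0,0,0,0.75,0,0,0.6,0,0,0,0.75,0,0,0.2,0,0,0,0.75,0,0,0.15,0,0,0,0.75,0,0,0,0,0,0,0.75,0,0,0,0,0,0,0.5,0,0,0,0,0,0,0.45,0,0,-0.3,0,0,0,0.4,0,0,-1,0,0,0,0.3,0,0,-1,0,0,0,0.2,-0.5,-0.5,-1,0,0,0,0,-0.5,-1,-1,0,0,0,0,0,-1,-1,0,0,0,0,0,-1,-1,0,0,0,0,0,-1,0,0,0,0,0,0,-1,0,0,0,0,0,0,-1,0,0,0,0,0,0,-1,0,0,0,0,0,0,0,0,0,0,0,0]}}

```text
t: 84.62
eef_pos: [433.7, -120.9, 171.0]
tool_rot: [1.0, 0.018, 0.0, 0.0]
contact_force: [0.1, -0.5, 0.6]
finger_gap: 91.9
grasp_force: 0.0
```

```bash
python3 - <<'E'
from bl import *
grab('top','topF'); f=grab('scene','scF'); P=cloud(f); to([465,-308,13],2)
m=f['d']>0
for lo,hi in((40,50),(104,122)):
    q=P[m&(P[...,2]>lo)&(P[...,2]<hi)&(abs(P[...,0]-653)<45)&(abs(P[...,1]+110)<45)]
    if len(q)>9: print(lo,len(q),np.median(q,0).round(1),cv2.minAreaRect(q[:,:2].astype(np.float32)))
a=cv2.imread('pics/topF.png');b=cv2.imread('pics/scF.png')
cv2.imwrite('pics/F.png',np.vstack([cv2.resize(a[100:300],(784,280)),cv2.resize(b[120:340],(784,308))]))
E
```

```text
t 84.72 at [ 433.7 -123.2  170.9] head 1.9 tilt [ 0.04 -0.04] F [ 0.1 -0.1 -0.5] shift [1.    7.426 6.322] az -0.019
40 187 [ 644.4 -117.8   44.7] ((652.4851684570312, -109.74960327148438), (42.554290771484375, 42.22810363769531), 80.57258605957031)
104 72 [ 650.2 -111.9  111.5] ((651.9829711914062, -109.56329345703125), (17.4809513092041, 17.280120849609375), 88.18966674804688)
```

View pics/F.png

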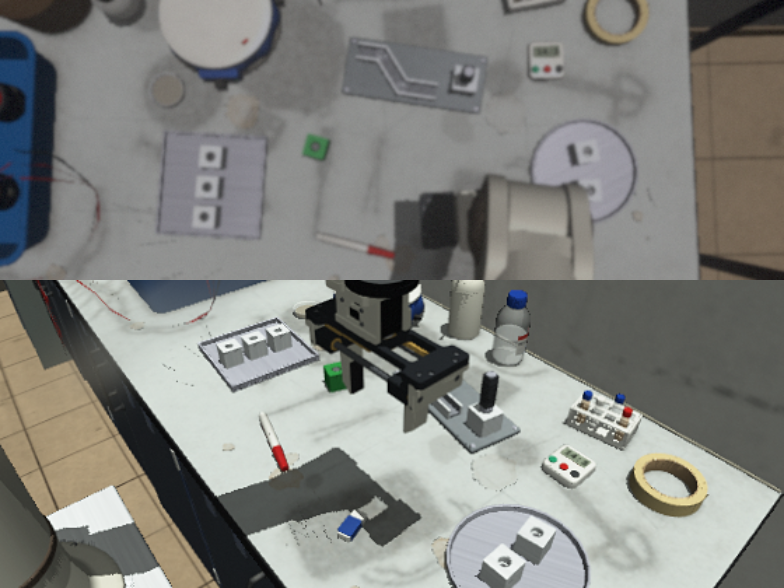

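Three blocks lie in the tray at (207–211, 157–216), two in the dish at (503,570) and (537,537). The gauge is upright in its holder at (488,400), and the other things are where they were.

```bash
python3 -c "
from bench import manip
print(manip.job_done())"
```

```text
the job is handed in; nothing more can be done
None
```

The job is handed in at about 85 s: pin wiped, five blocks tried, three good ones in the tray, two bad ones in the dish, gauge home and upright; on the last bad block the push reached about 25 N at the stop, more than intended, and I saw no verdict.

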